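# Reload the cartridge reader and wind the timer

### The arm

A 6-joint arm with a two-finger parallel gripper is mounted at the origin on a cart in front of the work surface, level with it; the furniture and walls round the work are solid. World frame = base frame: x ahead of the robot, y to its left, z up, the work surface at z = 0. Lengths are in m, angles in rad, forces in N, time in s.
With the tool pointing down it reaches from about 0.25 to 0.775 m from the base axis. Payload 4 kg.
Tool frame: the origin (TCP) lies midway between the tips of the shut fingers; the grasp point (between the pads) lies 19 mm behind it; y points along the fingers, x is the direction in which the jaws open and shut, and the axes are right-handed (so a half turn about y gives the same grasp; the last joint's range is limited). The gripper opens to 94 mm and grips with 3 to 60 N. Pads are 16 mm wide; open, the fingers measure 119 mm over their backs; the gripper's body (75 mm by 177 mm) begins 78 mm behind the grasp point.
Start: joints at [1.127, 0.087, 1.371, -0, 1.684, -0.103], TCP at [0.184, 0.518, 0.206] pointing down, gripper open.
Joint ranges: [-3.1, 3.1], [-0.76, 2.03], [0.27, 2.55], [-1.08, 4.22], [0.17, 2.65], [-2.57, 2.57]. Speed limits (rad/s): [2.79, 2.79, 3.14, 3.14, 3.14, 3.14].

### API

Orientations are given as [roll, pitch, yaw] about the fixed x, y, z axes, in that order (R = Rz(yaw) Ry(pitch) Rx(roll)).
In Python, from bench import robot, snapshot, camera_info, ticket gives the robot as it stands.
- The arm moves only by the shell command python3 -m creep 'ROWS'. ROWS is JSON, a list of rows, each an object with "slide": the shift along the tool's x, y, z in mm, a list of three; "roll": the turn about the tool's y in degrees; "grip": the closure, from 0 (fully open) to 1 (shut). In form: [{"slide": [x, y, z], "roll": roll, "grip": grip}, ...]. A call has 1 to 20 rows; each row is the pose to reach, as a shift and turn from the pose commanded when the call began, along the tool's axes at that moment; what a row does not reach only later rows make up. A row lasts 1/12 s, in which the tool goes at most 41.7 mm and 7.16 degrees, less where a joint would pass 70% of its speed; a pose out of reach is approached as far as the arm can. A call with a gripper value outside its range is refused whole. The fingers move at their own pace and stop on an object; the grip force is fixed at half the most. Time passes only in rows, so rows that repeat a pose let the fingers close. It gives the time, the measured TCP pose, the force and the opening at its end, in the units of the state.
- robot.get_obs(): the state, without advancing time (a new reading comes with each control period).
- snapshot(name): name is "scene" or "top" or "wrist"; returns the picture (400x640x3 uint8, red, green, blue); there is no depth.
- camera_info(name): a dict with "fx", "fy", "cx", "cy" (pixels), "cam_to_world" (4x4, takes a point from camera to world coordinates). Camera axes: x right, y down, z forward; pixel columns grow to the right and rows downward; lengths in m; the calibration is good to about 2 mm. A picture is of the moment at which its call begins: read the wrist's pose just before it. camera_info takes no time and is no camera call; for the wrist camera it gives the pose at the moment of the call.
- ticket.close_job(): hands the job in, once; it reports no verdict.
The state is a dict: "time": time; "joint_positions": joint angles; "qvel": joint speeds; "joint_torque": joint torques, N m; "tool_pos": TCP position; "ee_rot": TCP orientation; "wrist_force": force on the tool from outside, world axes, zero at the start; "wrist_torque": the same for the moment, N m; "width": finger opening in m.
Only numpy, scipy, OpenCV 4.12 (cv2) and the standard library are available. Lean on these libraries where they do the work, as an engineer would, in place of code of your own. Each camera call takes 0.05 s, during which the arm holds its last target.

### The job

Take every used (red-capped) cartridge out of the reader's V channels and lay it in the blue tray, then load each fresh (green-capped) cartridge into a channel of its own, cap outwards, lying down on both flanks of the V and pushed fully home against the back stop. Only when all of them are in place, wind the timer anticlockwise, in several part turns, until it is fully wound at its stop. Leave the dropper bottle and the label roll alone.

Things in the scene. Friction and masses are not known exactly. Their poses are not given: they have to be found in the camera images.
- fresh_1_mid (a point): Fresh cartridge, GREEN cap, lying on the table (may be absent): rod 88 mm long, 40 g, white round barrel 20 mm in diameter and 68 mm long, then a square anti-roll cap 20 x 20 x 20 mm. This point: middle of the length, on the axis (10 mm above the table when lying). x axis runs from cap to tail: tail face at x = +44 mm, barrel from -24 to +44, cap from -44 to -24 mm.
- fresh_1_tail (a point): Centre of the flat tail end of fresh_1 (opposite the cap); axes as fresh_1_mid.
- fresh_2_mid (a point): Another fresh green-capped cartridge (may be absent), just like fresh_1_mid.
- fresh_2_tail (a point): Centre of the flat tail end of fresh_2 (opposite the cap); axes as fresh_2_mid.
- fresh_3_mid (a point): Another fresh green-capped cartridge (may be absent), just like fresh_1_mid.
- fresh_3_tail (a point): Centre of the flat tail end of fresh_3 (opposite the cap); axes as fresh_3_mid.
- used_1_mid (a point): Used cartridge with a RED cap (one or two of the three are present; the others are absent), lying in channel 1 of the reader at the start; same size and axes as a fresh one; this point is the middle of its length, on its axis.
- used_2_mid (a point): Used cartridge with a RED cap (one or two of the three are present; the others are absent), lying in channel 2 of the reader at the start; same size and axes as a fresh one; this point is the middle of its length, on its axis.
- used_3_mid (a point): Used cartridge with a RED cap (one or two of the three are present; the others are absent), lying in channel 3 of the reader at the start; same size and axes as a fresh one; this point is the middle of its length, on its axis.
- reader: Fixed grey cradle: base plate 90 x 216 x 12 mm with an upright back stop along its rear, 200 mm wide, top 57 mm above the table. On the plate three parallel channels 75 mm apart, each two bright 90-degree V saddles 10 mm thick. Origin on the table below the channels' middle; x along the channels towards the stop, y to the left facing it. The front (-x, robot's side) is open.
- seat_1 (a point): Left channel: point on the back stop's face, 45 mm above the table, where the centre of a tail end lies when the barrel rests on both V flanks and touches the stop; axes as reader. From here the saddles span x = -12 to -2 and -64 to -54 mm; tops 2 mm below the rod's axis, 17 mm to either side. The 42 mm gap between them, 33 mm deep below the axis, is for the fingers. About 1 N slides a rod home.
- seat_2 (a point): Middle channel: the same point, as seat_1.
- seat_3 (a point): Right channel: the same point, as seat_1.
- used_tray: Fixed blue open tray for used cartridges, outside 130 (x) x 200 (y) x 30 mm high, walls and floor 4 mm thick; origin under its centre, on the table.
- timer_grip (a point): Fixed white wind-up timer, 68 mm in diameter, 52 mm high; this point is on its vertical axis 46 mm above the table, in the middle of the red grip bar on the dial. The bar is 10 mm wide, 44 mm long, from 42 to 52 mm above the table (dial below it 62 mm wide). The axes turn with the dial: the bar lies along y, so pinch it along x.
- timer_dial (a joint): Turn of the timer's dial in rad: 0 is run down, 5.24 is its stop (fully wound); grows anticlockwise seen from above. A mainspring pulls it back with up to 0.03 N m, but friction (0.05 N m) holds it where it is left.
- bottle_red: Bystander: small white dropper bottle with a red cap, 27 mm in diameter, 82 mm high, standing; origin at the centre of its foot. Leave it alone.
- label_roll: Bystander: white roll of labels lying flat, 61 mm in diameter, 25 mm high; origin at the centre of its underside. Leave it alone.
Mind the look-alikes: they are no part of the job. Leave any pink or yellow look-alike of the part that bears fresh_3_mid alone.

How it is judged:
By the outcome, as a careful person would: the job done as asked, in the order asked, and still so for the second after the job is handed in, with the robot touching nothing.
Of fresh_1, fresh_2, fresh_3 only 2 to 3 are there at a start; the rules pass over those that are not, and their reading is None.
Of used_1, used_2, used_3 only 1 to 2 are there at a start; the rules pass over those that are not, and their reading is None.
At some moment in a run one of fresh_1, fresh_2, fresh_3 may be knocked a few centimetres aside while the robot is not near it.
Once in a run the grip may slacken for a moment while it holds something.
It also fails if it takes over 210 s, if anything falls off the work surface, if the arm or the gripper's body presses on something with over 40 N, if the wrist force passes 120 N, or if a joint passes its speed limit or range.

## Working session

There is one attempt and no reset: what is moved stays moved. The work goes in short steps, Python scripts to look and compute and a shell command to move; the robot and the scene stay as the last step left them, time stands still between calls to the robot, and variables do not carry over. Pictures are saved under pics/ and viewed, and the job is handed in when it is done.

```bash
mkdir -p pics; ls; python3 - <<'E'
from bench import robot, snapshot, camera_info
import cv2
print(robot.get_obs())
for n in ["scene","top","wrist"]:
    c=camera_info(n); print(n,c)
    cv2.imwrite(f"pics/{n}0.png",snapshot(n)[:,:,::-1])
E
```

```text
pics
{'time': 0.0, 'joint_positions': array([ 1.12690522e+00,  8.79761784e-02,  1.37221187e+00, -2.65083939e-05,
        1.68359364e+00, -1.03111239e-01]), 'qvel': array([ 0.00054032, -0.00011724, -0.00108041,  0.00013803, -0.00162538,
        0.00099299]), 'joint_torque': array([ 6.43848525e-04, -3.40164793e+01, -3.02433479e+01,  7.16475584e-02,
        3.27498943e-02, -2.09623690e-04]), 'tool_pos': array([0.18361065, 0.51788045, 0.2043141 ]), 'ee_rot': array([-1.57059722,  0.00218012,  1.23001372]), 'wrist_force': array([-0.17453084,  0.05174111,  0.46117692]), 'wrist_torque': array([-0.00149929,  0.04487373,  0.0178363 ]), 'width': 0.09392585950031727}
scene {'fx': 432.92453299461437, 'fy': 432.92453299461437, 'cx': 317.8186175359846, 'cy': 196.93511764115212, 'cam_to_world': array([[-0.03896717,  0.62352572, -0.78083112,  1.50958893],
       [ 0.99916867,  0.01494475, -0.03792925,  0.11656896],
       [-0.01198054, -0.78165999, -0.62358972,  0.81776236],
       [ 0.        ,  0.        ,  0.        ,  1.        ]])}
top {'fx': 500.0954252728334, 'fy': 500.0954252728334, 'cx': 319.318104509785, 'cy': 185.73652919140864, 'cam_to_world': array([[ 0.01724115, -0.98519358,  0.17057651,  0.37065192],
       [-0.9997875 , -0.01505918,  0.01407745,  0.07979827],
       [-0.01130027, -0.17078297, -0.98524387,  1.24795567],
       [ 0.        ,  0.        ,  0.        ,  1.        ]])}
wrist {'fx': 308.98119056045425, 'fy': 308.98119056045425, 'cx': 318.25220214386735, 'cy': 199.29054723042356, 'cam_to_world': array([[ 0.33355414,  0.90915004,  0.24937492,  0.11133758],
       [ 0.94272868, -0.32109148, -0.09034879,  0.54376415],
       [-0.00206844,  0.2652291 , -0.9641832 ,  0.3839554 ],
       [ 0.        ,  0.        ,  0.        ,  1.        ]])}
```

View pics/top0.png

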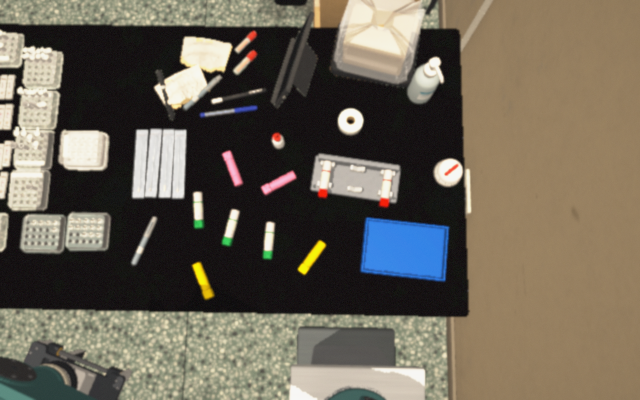

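View pics/scene0.png

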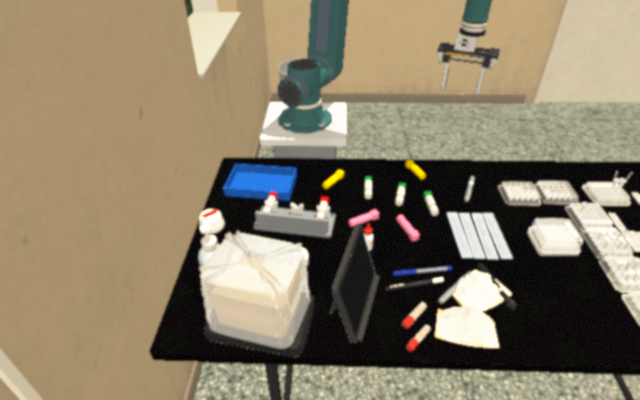

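View pics/wrist0.png

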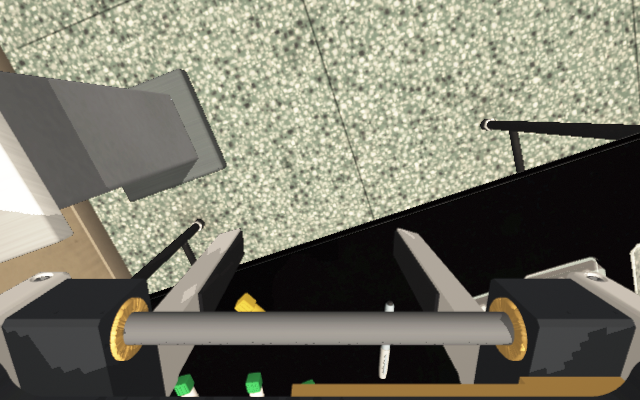

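The top view shows three green-capped cartridges at about (198,210), (231,227) and (269,240). Red caps sit in the reader at (323,193) and (385,202), so the middle channel is empty. The pink and yellow rods and the two red-capped rods at (245,42) and (245,62) are look-alikes, or at least not in the reader. The tray is at (405,250), the timer at (448,172), the bottle at (278,140) and the roll at (350,121).

```bash
cat > h.py <<'E'
import numpy as np, cv2
from bench import robot, snapshot, camera_info
def ray(ci,u,v,z):
    T=ci["cam_to_world"]; d=T[:3,:3]@np.array([(u-ci["cx"])/ci["fx"],(v-ci["cy"])/ci["fy"],1.0])
    o=T[:3,3]; return (o+d*(z-o[2])/d[2])[:2]
def proj(ci,p):
    T=np.linalg.inv(ci["cam_to_world"]); q=T[:3,:3]@np.asarray(p,float)+T[:3,3]
    return ci["fx"]*q[0]/q[2]+ci["cx"], ci["fy"]*q[1]/q[2]+ci["cy"]
def hsv(im): return cv2.cvtColor(im,cv2.COLOR_RGB2HSV)
def mask(im,col):
    h=hsv(im)
    if col=="green": return cv2.inRange(h,(45,90,40),(85,255,255))
    if col=="red": return cv2.inRange(h,(0,140,60),(8,255,255))|cv2.inRange(h,(172,140,60),(180,255,255))
    if col=="blue": return cv2.inRange(h,(100,150,60),(125,255,255))
    if col=="white": return cv2.inRange(h,(0,0,150),(180,70,255))
def blobs(m,amin=15):
    n,l,s,c=cv2.connectedComponentsWithStats(m)
    return [(c[i],s[i],l==i) for i in range(1,n) if s[i,4]>=amin]
def state():
    o=robot.get_obs(); y=o["ee_rot"][2]
    print("t",round(o["time"],2),"tcp",np.round(o["tool_pos"]*1000,1),"yaw",round(np.degrees(y),2),"rp",np.round(np.degrees(o["ee_rot"][:2]),1),"F",np.round(o["wrist_force"],1),"w",round(o["width"]*1000,1))
    return o
def go(x,y,z,yawdeg=None):
    "slide mm & roll deg to bring TCP to world mm"
    o=robot.get_obs(); t=o["ee_rot"][2]; p=o["tool_pos"]*1000
    d=np.array([x,y,z])-p; ex=np.array([np.cos(t),np.sin(t)]); ez=np.array([-np.sin(t),np.cos(t)])
    r=0 if yawdeg is None else -(yawdeg-np.degrees(t))
    print("slide",np.round([d[:2]@ex,-d[2],d[:2]@ez],1),"roll",round((r+180)%360-180,1))
E
python3 - <<'E'
from h import *
im=snapshot("top");ci=camera_info("top")
for col,z in (("green",.012),("red",.047),("blue",.03)):
    for c,s,_ in blobs(mask(im,col),12): print(col,np.round(c,1),s[4],np.round(ray(ci,*c,z)*1000))
m=mask(im,"blue"); cs,_=cv2.findContours(m,0,2); c=max(cs,key=cv2.contourArea); r=cv2.minAreaRect(c); print("tray",[np.round(ray(ci,*p,.03)*1000) for p in cv2.boxPoints(r)])
# reader pix
h=hsv(im); crop=im[140:300,150:470]; cv2.imwrite("pics/crop1.png",cv2.resize(crop,(800,400),interpolation=cv2.INTER_CUBIC)[:,:,::-1])
# greens: barrel mask near
w=mask(im,"white")
for c,s,_ in blobs(mask(im,"green"),12):
    u,v=c.astype(int); sub=np.zeros_like(w); sub[v-40:v+12,u-25:u+25]=w[v-40:v+12,u-25:u+25]
    b=max(blobs(sub),key=lambda b:b[1][4]); print("barrel",b[0],b[1][4])
    cb=ray(ci,*b[0],.012)*1000; cc=ray(ci,*c,.012)*1000; d=cb-cc; print(" bar",cb.round(),"cap",cc.round(),"dist",np.linalg.norm(d).round(1),"yaw cap->tail",np.degrees(np.arctan2(d[1],d[0])).round(1))
E
```

```text
green [198.4 224. ] 106 [484. 396.]
green [226.4 241.4] 103 [442. 324.]
green [267.  254.9] 98 [411. 223.]
red [251.9  34.9] 78 [970. 277.]
red [251.8  54.6] 83 [916. 275.]
red [275.9 135.7] 59 [703. 207.]
red [450.9 169.6] 35 [ 624. -224.]
red [322.3 193.5] 87 [560.  89.]
red [383.6 202.8] 92 [539. -59.]
blue [245.7 108.5] 115 [778. 288.]
blue [404.5 249.1] 4874 [ 429. -111.]
tray [array([372.,  -0.]), array([508., -15.]), array([ 488., -225.]), array([ 353., -206.])]
barrel [197.64705882 205.68067227] 238
 bar [529. 401.] cap [484. 396.] dist 46.1 yaw cap->tail 5.6
barrel [231.43568465 223.10788382] 241
 bar [487. 314.] cap [442. 324.] dist 46.5 yaw cap->tail -12.7
barrel [268.67901235 236.16049383] 243
 bar [456. 220.] cap [411. 223.] dist 45.9 yaw cap->tail -3.3
```

View pics/crop1.png

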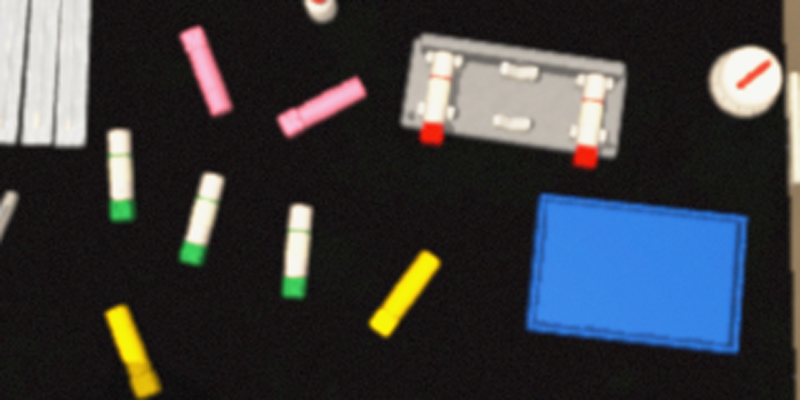

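```bash
python3 - <<'E'
from h import *
ct=camera_info("top");cs=camera_info("scene")
for p in [(463,30),(468,190),(468,310)]: print("top z0",p,ray(ct,*p,0).round(3))
for z in (-.6,-.75,-.9):
  print(z,[ray(ct,*p,z).round(3) for p in [(456,330),(460,390)]],[ray(cs,*p,z).round(3) for p in [(275,97),(200,372)]])
for p in [(222,160),(153,352)]: print("scene z0",ray(cs,*p,0).round(3))
im=snapshot("scene"); cv2.imwrite("pics/s1.png",cv2.resize(im[130:260,150:350],(800,520),interpolation=cv2.INTER_CUBIC)[:,:,::-1])
im=snapshot("top"); cv2.imwrite("pics/t1.png",cv2.resize(im[130:230,400:500],(600,600),interpolation=cv2.INTER_CUBIC)[:,:,::-1])
E
```

```text
top z0 (463, 30) [ 1.014 -0.278]
top z0 (468, 190) [ 0.582 -0.277]
top z0 (468, 310) [ 0.287 -0.267]
-0.6 [array([ 0.177, -0.39 ]), array([-0.026, -0.398])] [array([-1.445, -0.333]), array([ 0.725, -0.343])]
-0.75 [array([ 0.161, -0.428]), array([-0.058, -0.436])] [array([-1.757, -0.381]), array([ 0.642, -0.392])]
-0.9 [array([ 0.145, -0.466]), array([-0.09 , -0.475])] [array([-2.07 , -0.428]), array([ 0.559, -0.441])]
scene z0 [ 0.292 -0.268]
scene z0 [ 1.016 -0.259]
```

View pics/s1.png

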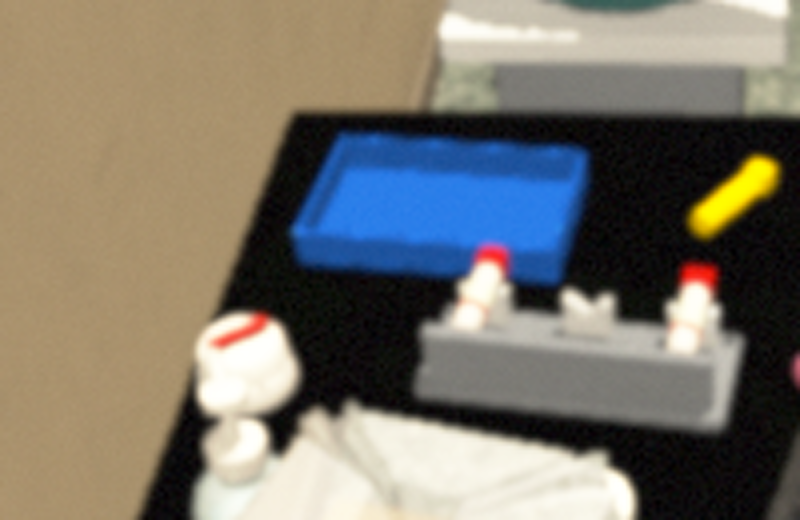

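View pics/t1.png

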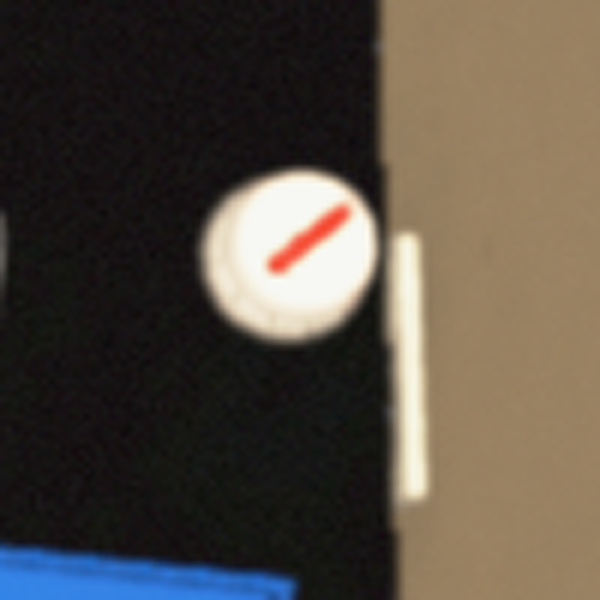

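```bash
python3 -c "
from h import *
state(); go(510,20,210,82)"
```

```text
t 0.3 tcp [183.8 518.2 205.1] yaw 70.47 rp [-90.   0.] F [-0.4  0.1  0.6] w 94.1
slide [-360.5   -4.9 -474. ] roll -11.5
```

```bash
python3 -m creep '[{"slide":[-360,-5,-474],"roll":-11.5,"grip":0},{"slide":[-360,-5,-474],"roll":-11.5,"grip":0},{"slide":[-360,-5,-474],"roll":-11.5,"grip":0},{"slide":[-360,-5,-474],"roll":-11.5,"grip":0},{"slide":[-360,-5,-474],"roll":-11.5,"grip":0},{"slide":[-360,-5,-474],"roll":-11.5,"grip":0},{"slide":[-360,-5,-474],"roll":-11.5,"grip":0},{"slide":[-360,-5,-474],"roll":-11.5,"grip":0},{"slide":[-360,-5,-474],"roll":-11.5,"grip":0},{"slide":[-360,-5,-474],"roll":-11.5,"grip":0},{"slide":[-360,-5,-474],"roll":-11.5,"grip":0},{"slide":[-360,-5,-474],"roll":-11.5,"grip":0},{"slide":[-360,-5,-474],"roll":-11.5,"grip":0},{"slide":[-360,-5,-474],"roll":-11.5,"grip":0},{"slide":[-360,-5,-474],"roll":-11.5,"grip":0},{"slide":[-360,-5,-474],"roll":-11.5,"grip":0.4},{"slide":[-360,-5,-474],"roll":-11.5,"grip":0.4},{"slide":[-360,-5,-474],"roll":-11.5,"grip":0.4},{"slide":[-360,-5,-474],"roll":-11.5,"grip":0.4}]'; python3 - <<'E'
from h import *
state(); ci=camera_info("wrist"); im=snapshot("wrist"); cv2.imwrite("pics/w1.png",im[:,:,::-1])
print(ci["cam_to_world"].round(3).tolist())
E
```

```text
time: 1.88
tool_pos: [0.5096, 0.0221, 0.2107]
ee_rot: [-1.571, -0.001, 1.433]
wrist_force: [-1.2, 0.1, 0.2]
width: 0.0706
t 1.88 tcp [509.6  22.1 210.7] yaw 82.1 rp [-90.  -0.] F [-1.2  0.1  0.2] w 70.6
[[0.137, 0.955, 0.263, 0.433], [0.991, -0.132, -0.036, 0.032], [0.0, 0.266, -0.964, 0.39], [0.0, 0.0, 0.0, 1.0]]
```

View pics/w1.png

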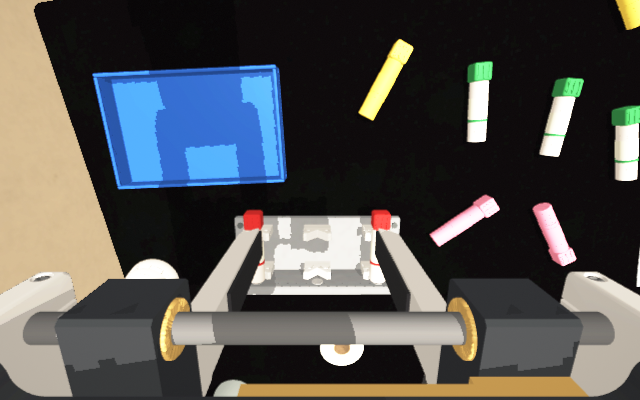

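The wrist view shows the tray around (190,125) and red caps at (253,219) on the right-hand channel and (381,219) on the left-hand channel. The middle channel is empty. Green caps are at (480,70), (568,87) and (627,115). I'll move further back so the reader isn't hidden behind the fingers.

```bash
python3 -m creep '[{"slide":[0,0,-41],"roll":0,"grip":0.4},{"slide":[0,0,-82],"roll":0,"grip":0.4},{"slide":[0,0,-105],"roll":0,"grip":0.4},{"slide":[0,0,-105],"roll":0,"grip":0.4},{"slide":[0,0,-105],"roll":0,"grip":0.4},{"slide":[0,0,-105],"roll":0,"grip":0.4}]'; python3 - <<'E'
from h import *
state(); ci=camera_info("wrist"); im=snapshot("wrist"); cv2.imwrite("pics/w2.png",im[:,:,::-1])
np.savez("w2.npz",im=im,**ci)
cv2.imwrite("pics/w2c.png",cv2.resize(im[120:280,180:440],(780,480),interpolation=cv2.INTER_CUBIC)[:,:,::-1])
for col,z in (("green",.012),("red",.05),("blue",.025)):
    for c,s,_ in blobs(mask(im,col),40): print(col,np.round(c,1),s[4],np.round(ray(ci,*c,z)*1000))
m=mask(im,"blue"); cs,_=cv2.findContours(m,0,2); c=max(cs,key=cv2.contourArea); r=cv2.minAreaRect(c); print("tray",[np.round(ray(ci,*p,.03)*1000) for p in cv2.boxPoints(r)])
E
```

```text
time: 2.43
tool_pos: [0.6134, 0.0071, 0.2107]
ee_rot: [-1.57, -0.0, 1.432]
wrist_force: [-0.2, -0.3, -0.5]
width: 0.0562
t 2.43 tcp [613.4   7.1 210.7] yaw 82.06 rp [-90.  -0.] F [-0.2 -0.3 -0.5] w 56.2
green [637.3  20.6] 84 [487. 377.]
green [490.8  20.1] 48 [465. 218.]
green [574.6  37.1] 51 [494. 311.]
red [247.9 128.3] 431 [541. -59.]
red [386.4 127.9] 408 [561.  88.]
red [124.  220.3] 267 [ 624. -223.]
red [499.7 234.1] 353 [701. 211.]
blue [184.9  46.8] 18307 [ 448. -115.]
blue [625.7 248.3] 52 [755. 385.]
blue [541.2 270.6] 395 [773. 279.]
tray [array([ 392., -208.]), array([420.,  -2.]), array([515., -18.]), array([ 484., -241.])]
```

View pics/w2.png

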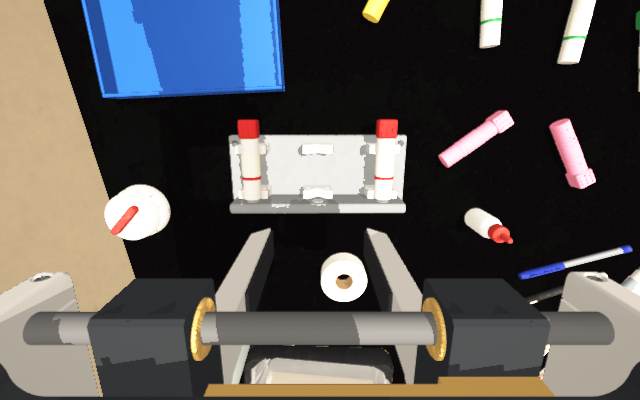

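View pics/w2c.png

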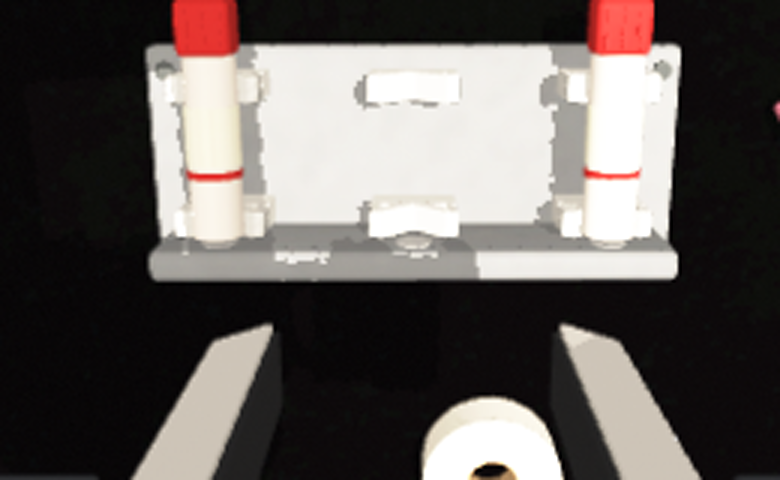

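```bash
python3 - <<'E'
from h import *
d=np.load("w2.npz"); ci={k:d[k] for k in d}; im=d["im"]
a=ray(ci,230.7,203.3,.057)*1000; b=ray(ci,405.3,203.3,.057)*1000
print("stop face", a.round(1),b.round(1),np.linalg.norm(b-a).round(1),"yaw",np.degrees(np.arctan2(-(b-a)[0],(b-a)[1])).round(2))
mid=(a+b)/2
# plate front corners z=.012
p=ray(ci,180+147/3,120+46/3,.012)*1000; q=ray(ci,180+681/3,120+46/3,.012)*1000; print("plate front",p.round(1),q.round(1),np.linalg.norm(q-p).round(1),"yaw",np.degrees(np.arctan2(-(q-p)[0],(q-p)[1])).round(2))
caps=[]
for c,s,m in blobs(mask(im,"red"),300):
    print(c.round(1),s, ray(ci,*c,.055)*1000)
# middle saddles tops z .043 : ends
for (u1,v1,u2,v2) in ((367,75,461,75),(368,200,460,200)):
    s=[ray(ci,180+u/3,120+v/3,.043)*1000 for u,v in ((u1,v1),(u2,v2))]; print("sad",np.round(s,1).tolist(), np.mean(s,axis=0).round(1))
print(ci["cam_to_world"][:3,3])
E
```

```text
stop face [619.1 -93.1] [646.1 101. ] 196.0 yaw -7.9
plate front [546.6 -92. ] [576.  119.7] 213.8 yaw -7.9
[247.9 128.3] [237 119  23  20 431] [541.14356923 -58.18192473]
[386.4 127.9] [375 119  23  19 408] [560.85497238  86.99029136]
[499.7 234.1] [488 224  26  20 353] [699.01553051 207.73588336]
sad [[567.4, -4.6], [572.2, 29.9]] [569.8  12.7]
sad [[614.4, -11.4], [619.3, 23.6]] [616.8   6.1]
[0.53736666 0.01742193 0.39021122]
```

```bash
python3 -c "
from h import *
state(); go(589.5,-65.5,36,82)"; python3 - <<'E'
from h import *
im=cv2.imread("pics/w1.png")[:,:,::-1].copy()
# camera pose of w1 rounded
E
```

```text
t 2.48 tcp [613.3   7.  211.1] yaw 82.05 rp [-90.  -0.] F [ 0.4 -0.2  0.9] w 56.2
slide [-75.1 175.1  13.5] roll 0.0
```

```bash
python3 -m creep '[{"slide":[-40,20,7],"roll":0,"grip":0.45},{"slide":[-75,40,13.5],"roll":0,"grip":0.45},{"slide":[-75,75,13.5],"roll":0,"grip":0.45},{"slide":[-75,110,13.5],"roll":0,"grip":0.45},{"slide":[-75,110,13.5],"roll":0,"grip":0.45},{"slide":[-75,110,13.5],"roll":0,"grip":0.45}]'; python3 - <<'E'
from h import *
state(); ci=camera_info("wrist"); im=snapshot("wrist"); cv2.imwrite("pics/w3.png",im[:,:,::-1])
go(589.5,-65.5,36,82)
for c,s,_ in blobs(mask(im,"red"),300): print(c,s,ray(ci,*c,.055)*1000)
E
```

```text
time: 2.98
tool_pos: [0.5881, -0.0656, 0.0993]
ee_rot: [-1.566, -0.001, 1.431]
wrist_force: [0.4, -1.0, -0.5]
width: 0.0515
t 2.98 tcp [588.1 -65.6  99.3] yaw 81.99 rp [-89.7  -0. ] F [ 0.4 -1.  -0.5] w 51.5
slide [ 0.3 66.   0.8] roll 0.0
[317.23229814 155.47950311] [303 141  29  30 805] [540.16370648 -59.8604828 ]
[517.25043937 154.83040422] [ 496  141   44   30 1138] [559.77465875  83.53066463]
[138.42165899 277.74654378] [118 261  39  39 434] [ 617.59896995 -216.44580524]
```

View pics/w3.png

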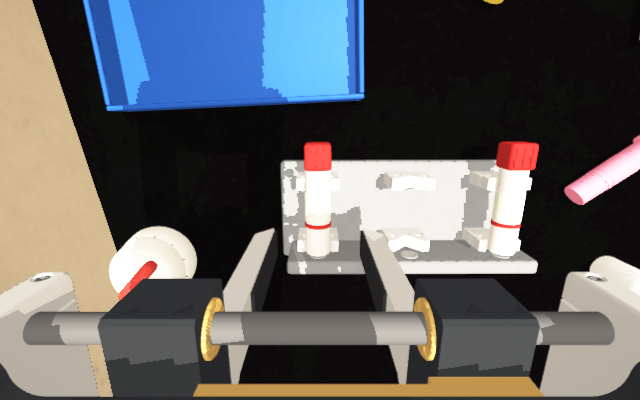

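```bash
python3 -m creep '[{"slide":[0,35,1],"roll":0,"grip":0.45},{"slide":[0,64,1],"roll":0,"grip":0.45},{"slide":[0,64,1],"roll":0,"grip":0.45},{"slide":[0,64,1],"roll":0,"grip":0.45},{"slide":[0,64,1],"roll":0,"grip":1},{"slide":[0,64,1],"roll":0,"grip":1},{"slide":[0,64,1],"roll":0,"grip":1},{"slide":[0,64,1],"roll":0,"grip":1},{"slide":[0,64,1],"roll":0,"grip":1},{"slide":[0,64,1],"roll":0,"grip":1},{"slide":[0,64,1],"roll":0,"grip":1},{"slide":[0,64,1],"roll":0,"grip":1}]'
```

```text
time: 4.03
tool_pos: [0.59, -0.0664, 0.0374]
ee_rot: [-1.572, 0.0, 1.431]
wrist_force: [0.0, -0.7, 4.1]
width: 0.0194
```

```bash
python3 -m creep '[{"slide":[0,-30,0],"roll":0,"grip":1},{"slide":[0,-60,0],"roll":0,"grip":1},{"slide":[0,-75,0],"roll":0,"grip":1},{"slide":[0,-75,0],"roll":0,"grip":1},{"slide":[0,-75,0],"roll":0,"grip":1}]'; python3 -c "
from h import *
state(); go(437,-157,8,84)"
```

```text
time: 4.45
tool_pos: [0.5897, -0.0663, 0.1117]
ee_rot: [-1.572, -0.0, 1.431]
wrist_force: [-0.3, -0.6, -1.0]
width: 0.019
t 4.45 tcp [589.7 -66.3 111.7] yaw 81.97 rp [-90.1  -0. ] F [-0.3 -0.6 -1. ] w 19.0
slide [-111.1  103.7  138.5] roll -2.0
```

```bash
python3 -m creep '[{"slide":[-22,0,28],"roll":-2,"grip":1},{"slide":[-44,0,56],"roll":-2,"grip":1},{"slide":[-66,0,84],"roll":-2,"grip":1},{"slide":[-88,0,112],"roll":-2,"grip":1},{"slide":[-111,0,138],"roll":-2,"grip":1},{"slide":[-111,0,138],"roll":-2,"grip":1},{"slide":[-111,0,138],"roll":-2,"grip":1},{"slide":[-111,30,138],"roll":-2,"grip":1},{"slide":[-111,55,138],"roll":-2,"grip":1},{"slide":[-111,55,138],"roll":-2,"grip":1},{"slide":[-111,55,138],"roll":-2,"grip":1}]'; python3 - <<'E'
from h import *
state(); im=snapshot("wrist"); cv2.imwrite("pics/w4.png",im[:,:,::-1]); go(437,-157,8,84)
E
```

```text
time: 5.37
tool_pos: [0.4362, -0.1554, 0.0541]
ee_rot: [-1.566, -0.003, 1.467]
wrist_force: [-0.1, -0.5, 0.6]
width: 0.019
t 5.37 tcp [ 436.2 -155.4   54.1] yaw 84.04 rp [-89.7  -0.1] F [-0.1 -0.5  0.6] w 19.0
slide [-0.9 48.   0.4] roll 0.0
```

View pics/w4.png

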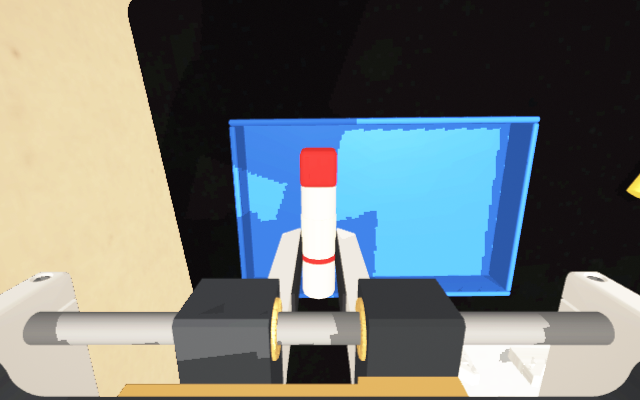

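```bash
python3 - <<'E'
from h import *
ci=camera_info("wrist")
for p in [(230,121),(540,118),(512,294)]: print(ray(ci,*p,.03)*1000)
for p in [(318,148),(318,297)]: print(ray(ci,*p,.07)*1000)
E
```

```text
[ 359.33051693 -205.47794621]
[378.07639882  -6.63464128]
[505.97737035 -16.69209155]
[ 378.27535395 -150.38726978]
[ 467.67474165 -159.67990766]
```

```bash
python3 -m creep '[{"slide":[0,25,-3],"roll":0,"grip":1},{"slide":[0,46,-3],"roll":0,"grip":1},{"slide":[0,46,-3],"roll":0,"grip":1},{"slide":[0,46,-3],"roll":0,"grip":1},{"slide":[0,46,-3],"roll":0,"grip":0.6},{"slide":[0,46,-3],"roll":0,"grip":0.6},{"slide":[0,46,-3],"roll":0,"grip":0.6},{"slide":[0,46,-3],"roll":0,"grip":0.6},{"slide":[0,15,-3],"roll":0,"grip":0.6},{"slide":[0,-20,-3],"roll":0,"grip":0.6},{"slide":[0,-55,-3],"roll":0,"grip":0.5},{"slide":[0,-55,-3],"roll":0,"grip":0.45},{"slide":[0,-55,-3],"roll":0,"grip":0.45}]'; python3 - <<'E'
from h import *
state(); im=snapshot("wrist"); cv2.imwrite("pics/w5.png",im[:,:,::-1]); go(610,83,36,82)
E
```

```text
time: 6.5
tool_pos: [0.4422, -0.1582, 0.1148]
ee_rot: [-1.578, 0.002, 1.466]
wrist_force: [0.2, -0.3, 0.0]
width: 0.0509
t 6.5 tcp [ 442.2 -158.2  114.8] yaw 83.97 rp [-90.4   0.1] F [ 0.2 -0.3  0. ] w 50.9
slide [ 256.9   76.5 -143.1] roll 2.0
```

View pics/w5.png

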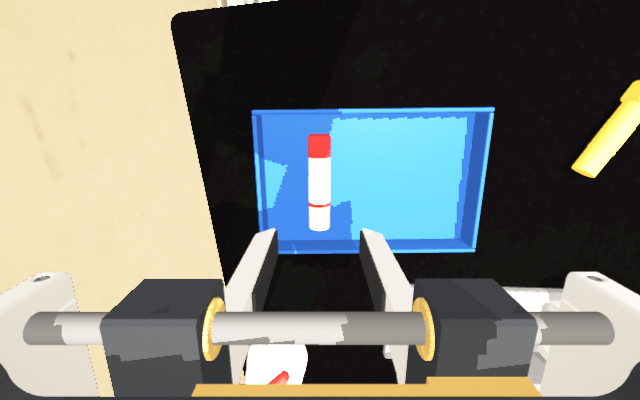

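The used cartridge lies flat in the tray (cap at (319,146), tail at (319,225)). Next is channel 1.

```bash
python3 -m creep '[{"slide":[36,0,-20],"roll":2,"grip":0.45},{"slide":[72,0,-40],"roll":2,"grip":0.45},{"slide":[108,0,-60],"roll":2,"grip":0.45},{"slide":[144,0,-80],"roll":2,"grip":0.45},{"slide":[180,0,-100],"roll":2,"grip":0.45},{"slide":[216,0,-120],"roll":2,"grip":0.45},{"slide":[257,0,-143],"roll":2,"grip":0.45},{"slide":[257,0,-143],"roll":2,"grip":0.45},{"slide":[257,0,-143],"roll":2,"grip":0.45},{"slide":[257,0,-143],"roll":2,"grip":0.45}]'; python3 - <<'E'
from h import *
state(); ci=camera_info("wrist"); im=snapshot("wrist"); cv2.imwrite("pics/w6.png",im[:,:,::-1]); go(610,83,36,82)
np.savez("w6.npz",im=im,**ci)
for c,s,_ in blobs(mask(im,"red"),300): print(c,s,ray(ci,*c,.055)*1000)
E
```

```text
time: 7.38
tool_pos: [0.6081, 0.0831, 0.1093]
ee_rot: [-1.567, 0.001, 1.431]
wrist_force: [-0.2, -1.0, -0.2]
width: 0.0515
t 7.38 tcp [608.1  83.1 109.3] yaw 82.01 rp [-89.8   0.1] F [-0.2 -1.  -0.2] w 51.5
slide [ 0.9 74.  -1.8] roll -0.1
[317.39538043 154.45652174] [304 141  28  28 736] [560.6024012   88.73396521]
```

View pics/w6.png

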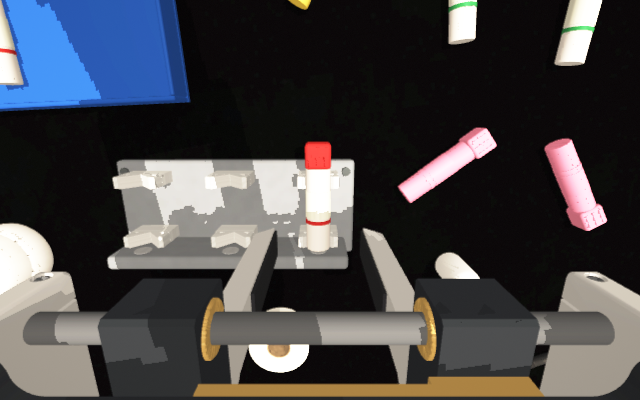

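```bash
python3 -m creep '[{"slide":[0,35,-1],"roll":0,"grip":0.45},{"slide":[0,73,-1],"roll":0,"grip":0.45},{"slide":[0,73,-1],"roll":0,"grip":0.45},{"slide":[0,73,-1],"roll":0,"grip":0.45},{"slide":[0,73,-1],"roll":0,"grip":1},{"slide":[0,73,-1],"roll":0,"grip":1},{"slide":[0,73,-1],"roll":0,"grip":1},{"slide":[0,73,-1],"roll":0,"grip":1},{"slide":[0,73,-1],"roll":0,"grip":1},{"slide":[0,73,-1],"roll":0,"grip":1},{"slide":[0,73,-1],"roll":0,"grip":1},{"slide":[0,40,-1],"roll":0,"grip":1},{"slide":[0,10,-1],"roll":0,"grip":1},{"slide":[0,-5,-1],"roll":0,"grip":1},{"slide":[0,-5,-1],"roll":0,"grip":1},{"slide":[0,-5,-1],"roll":0,"grip":1}]'; python3 -c "
from h import *
state(); go(446,-65,9,84)"
```

```text
time: 8.77
tool_pos: [0.6108, 0.0838, 0.1169]
ee_rot: [-1.572, -0.001, 1.431]
wrist_force: [-0.7, -0.1, -1.7]
width: 0.0188
t 8.77 tcp [610.8  83.8 116.9] yaw 82.0 rp [-90.1  -0.1] F [-0.7 -0.1 -1.7] w 18.8
slide [-170.3  107.9  142.5] roll -2.0
```

```bash
python3 -m creep '[{"slide":[-30,0,25],"roll":-2,"grip":1},{"slide":[-60,0,50],"roll":-2,"grip":1},{"slide":[-90,0,75],"roll":-2,"grip":1},{"slide":[-120,0,100],"roll":-2,"grip":1},{"slide":[-150,0,125],"roll":-2,"grip":1},{"slide":[-170,0,142],"roll":-2,"grip":1},{"slide":[-170,0,142],"roll":-2,"grip":1},{"slide":[-170,30,142],"roll":-2,"grip":1},{"slide":[-170,60,142],"roll":-2,"grip":1},{"slide":[-170,60,142],"roll":-2,"grip":1},{"slide":[-170,60,142],"roll":-2,"grip":1}]'; python3 - <<'E'
from h import *
state(); im=snapshot("wrist"); cv2.imwrite("pics/w7.png",im[:,:,::-1]); go(446,-65,9,84)
E
```

```text
time: 9.68
tool_pos: [0.4438, -0.0641, 0.0535]
ee_rot: [-1.564, -0.002, 1.466]
wrist_force: [0.4, 0.3, -0.7]
width: 0.0191
t 9.68 tcp [443.8 -64.1  53.5] yaw 84.0 rp [-89.6  -0.1] F [ 0.4  0.3 -0.7] w 19.1
slide [-0.4 46.6 -0.5] roll 0.0
```

View pics/w7.png

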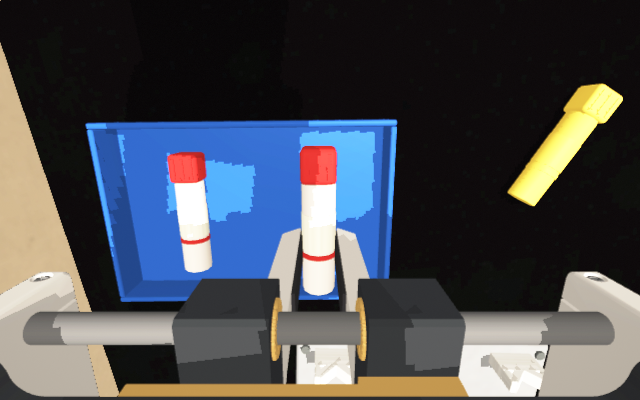

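```bash
python3 -m creep '[{"slide":[0,25,-1],"roll":0,"grip":1},{"slide":[0,45,-1],"roll":0,"grip":1},{"slide":[0,45,-1],"roll":0,"grip":1},{"slide":[0,45,-1],"roll":0,"grip":1},{"slide":[0,45,-1],"roll":0,"grip":0.62},{"slide":[0,45,-1],"roll":0,"grip":0.62},{"slide":[0,45,-1],"roll":0,"grip":0.62},{"slide":[0,45,-1],"roll":0,"grip":0.62},{"slide":[0,15,-1],"roll":0,"grip":0.6},{"slide":[0,-20,-1],"roll":0,"grip":0.6},{"slide":[0,-55,-1],"roll":0,"grip":0.5},{"slide":[0,-90,-1],"roll":0,"grip":0.45},{"slide":[0,-90,-1],"roll":0,"grip":0.45}]'; python3 - <<'E'
from h import *
state(); im=snapshot("wrist"); cv2.imwrite("pics/w8.png",im[:,:,::-1]); go(510,300,200,84)
E
```

```text
time: 10.82
tool_pos: [0.4515, -0.0666, 0.1553]
ee_rot: [-1.586, 0.002, 1.466]
wrist_force: [1.5, -1.3, -0.1]
width: 0.0509
t 10.82 tcp [451.5 -66.6 155.3] yaw 83.97 rp [-90.9   0.1] F [ 1.5 -1.3 -0.1] w 50.9
slide [370.5 -48.2 -21.2] roll -0.0
```

View pics/w8.png

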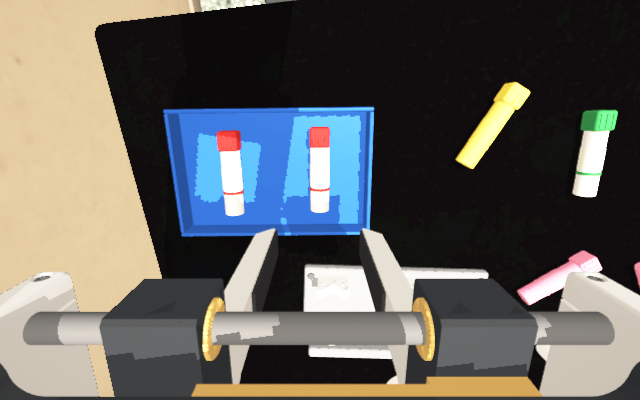

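Both used cartridges lie in the tray, at (231,172) and (320,169). Next I'll go over to the fresh ones and look.

```bash
python3 -m creep '[{"slide":[40,-10,-3],"roll":0,"grip":0.45},{"slide":[80,-20,-6],"roll":0,"grip":0.45},{"slide":[120,-30,-9],"roll":0,"grip":0.45},{"slide":[160,-40,-12],"roll":0,"grip":0.45},{"slide":[200,-48,-15],"roll":0,"grip":0.45},{"slide":[240,-48,-18],"roll":0,"grip":0.45},{"slide":[280,-48,-21],"roll":0,"grip":0.45},{"slide":[320,-48,-21],"roll":0,"grip":0.45},{"slide":[360,-48,-21],"roll":0,"grip":0.45},{"slide":[370,-48,-21],"roll":0,"grip":0.45},{"slide":[370,-48,-21],"roll":0,"grip":0.45},{"slide":[370,-48,-21],"roll":0,"grip":0.45},{"slide":[370,-48,-21],"roll":0,"grip":0.45}]'; cat > fresh.py <<'E'
from h import *
import sys
state(); ci=camera_info("wrist"); im=snapshot("wrist"); cv2.imwrite("pics/"+sys.argv[1],im[:,:,::-1])
w=cv2.inRange(hsv(im),(0,0,110),(180,60,255)); g=mask(im,"green")
for c,s,m in blobs(g,150):
    # cap blob centroid, then barrel white blob adjoining
    near=[b for b in blobs(w,300) if cv2.dilate(b[2].astype(np.uint8),np.ones((9,9)))[m].any()]
    cc=ray(ci,*c,.012)*1000; print("cap px",c.round(),"xy",cc.round(1))
    if not near: continue
    allm=m.copy()
    for b in near: allm|=b[2]
    k=cv2.morphologyEx(allm.astype(np.uint8),cv2.MORPH_CLOSE,np.ones((9,9)))
    cs,_=cv2.findContours(k,0,2); ct=max(cs,key=cv2.contourArea)
    (u,v),(a,b_),an=cv2.minAreaRect(ct)
    mid=ray(ci,u,v,.012)*1000; d=mid-cc; L=max(a,b_)
    bx=cv2.boxPoints(((u,v),(a,b_),an)); e=sorted([(np.linalg.norm(bx[i]-bx[(i+1)%4]),i) for i in range(4)])
    i,j=e[0][1],e[1][1]; P=ray(ci,*((bx[i]+bx[(i+1)%4])/2),.01)*1000; Q=ray(ci,*((bx[j]+bx[(j+1)%4])/2),.01)*1000
    if np.linalg.norm(P-cc)>np.linalg.norm(Q-cc): P,Q=Q,P
    ax=(Q-P); th=np.degrees(np.arctan2(ax[1],ax[0])); M=(P+Q)/2; U=ax/np.linalg.norm(ax)
    print("  mid px",(round(u),round(v)),"mid",M.round(1),"len",np.linalg.norm(ax).round(1),"th",th.round(1),"grip pt",(M+10*U).round(1),"yaw",(th+90).round(1))
E
python3 fresh.py w9.png
```

```text
time: 11.95
tool_pos: [0.5066, 0.2988, 0.1939]
ee_rot: [-1.57, 0.001, 1.464]
wrist_force: [0.6, -0.3, -0.1]
width: 0.0518
t 11.95 tcp [506.6 298.8 193.9] yaw 83.9 rp [-90.    0.1] F [ 0.6 -0.3 -0.1] w 51.8
cap px [241. 106.] xy [411.9 221.4]
  mid px (243, 125) mid [433.8 219. ] len 64.6 th -5.2 grip pt [443.8 218.1] yaw 84.8
cap px [334. 125.] xy [443.4 322.6]
  mid px (332, 144) mid [465.  318.2] len 64.4 th -11.8 grip pt [474.8 316.1] yaw 78.2
cap px [399. 154.] xy [484.5 395. ]
  mid px (401, 172) mid [506.9 397.7] len 67.3 th 5.9 grip pt [516.9 398.7] yaw 95.9
```

View pics/w9.png

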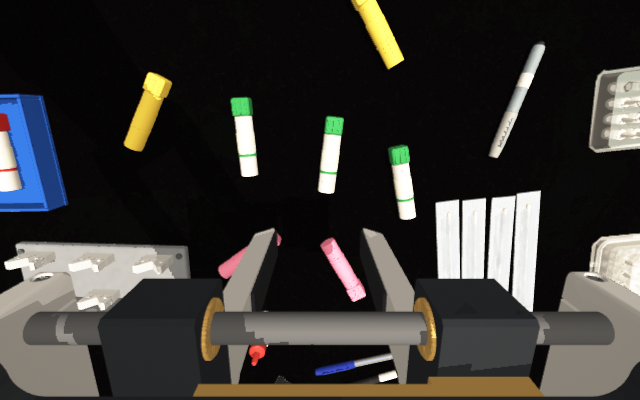

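Candidates:
- White barrels with green caps at (243,135), (332,155) and (401,182). These fit "fresh".
- Pink rods at (250,255) and (343,270), and yellow rods at (148,112) and (380,32). These are the look-alikes, so I'll leave them alone.

Here is one enlarged crop to confirm.

```bash
python3 - <<'E'
import cv2
im=cv2.imread("pics/w9.png"); cv2.imwrite("pics/w9c.png",cv2.resize(im[80:235,220:430],(800,590),interpolation=cv2.INTER_CUBIC))
from h import *
go(456,218,100,85)
E
```

```text
slide [-85.5  94.3  41.9] roll -1.1
```

View pics/w9c.png

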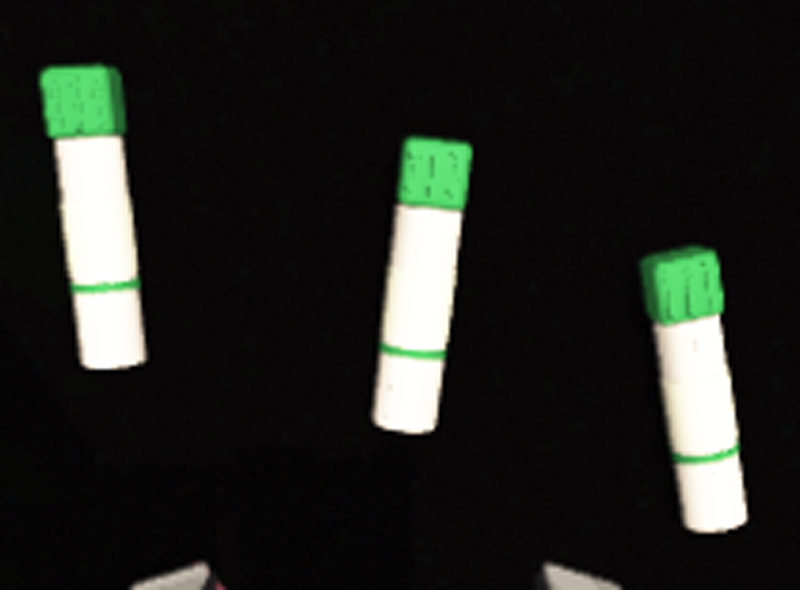

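All three are confirmed: white barrel, square green cap, green ring. I'll move over the left one in the image, at y≈220.

```bash
python3 -m creep '[{"slide":[-35,30,17],"roll":-1,"grip":0.45},{"slide":[-70,60,34],"roll":-1,"grip":0.45},{"slide":[-85,94,42],"roll":-1,"grip":0.45},{"slide":[-85,94,42],"roll":-1,"grip":0.45},{"slide":[-85,94,42],"roll":-1,"grip":0.45},{"slide":[-85,94,42],"roll":-1,"grip":0.45}]'; python3 fresh.py w10.png; python3 -c "
from h import *
go(456,218,3,85)"
```

```text
time: 12.5
tool_pos: [0.4575, 0.2202, 0.1021]
ee_rot: [-1.573, -0.002, 1.481]
wrist_force: [-0.2, 1.0, 1.4]
width: 0.0521
t 12.5 tcp [457.5 220.2 102.1] yaw 84.87 rp [-90.1  -0.1] F [-0.2  1.   1.4] w 52.1
cap px [315. 152.] xy [412.2 221.4]
  mid px (316, 176) mid [434.7 220. ] len 66.3 th -3.4 grip pt [444.6 219.4] yaw 86.6
cap px [432. 176.] xy [443.1 322.4]
  mid px (426, 199) mid [465.5 318.4] len 67.0 th -12.0 grip pt [475.3 316.4] yaw 78.0
cap px [510. 213.] xy [484.3 394.5]
  mid px (510, 234) mid [507.3 397.4] len 70.8 th 4.4 grip pt [517.2 398.1] yaw 94.4
slide [ -3.3 100.5   2.5] roll -0.1
```

View pics/w10.png

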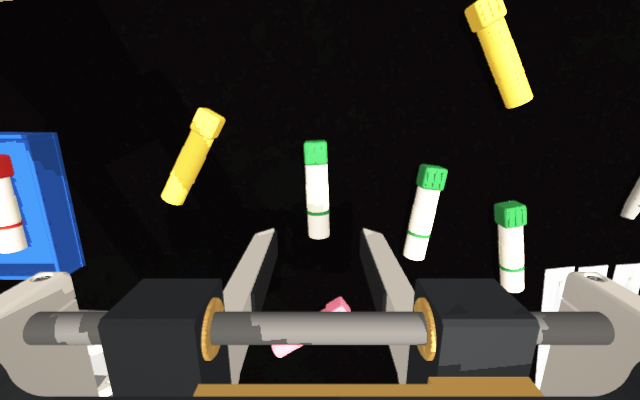

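```bash
python3 -m creep '[{"slide":[-1.5,35,1.5],"roll":-1.5,"grip":0.45},{"slide":[-1.5,70,1.5],"roll":-1.5,"grip":0.45},{"slide":[-1.5,98,1.5],"roll":-1.5,"grip":0.45},{"slide":[-1.5,98,1.5],"roll":-1.5,"grip":0.45},{"slide":[-1.5,98,1.5],"roll":-1.5,"grip":0.45},{"slide":[-1.5,98,1.5],"roll":-1.5,"grip":1},{"slide":[-1.5,98,1.5],"roll":-1.5,"grip":1},{"slide":[-1.5,98,1.5],"roll":-1.5,"grip":1},{"slide":[-1.5,98,1.5],"roll":-1.5,"grip":1},{"slide":[-1.5,98,1.5],"roll":-1.5,"grip":1},{"slide":[-1.5,98,1.5],"roll":-1.5,"grip":1},{"slide":[-1.5,98,1.5],"roll":-1.5,"grip":1},{"slide":[-1.5,98,1.5],"roll":-1.5,"grip":1}]'; python3 -c "
from h import *
state()"
```

```text
time: 13.63
tool_pos: [0.4548, 0.219, 0.0031]
ee_rot: [-1.572, -0.001, 1.509]
wrist_force: [-0.2, -0.2, 2.8]
width: 0.0193
t 13.63 tcp [454.8 219.    3.1] yaw 86.47 rp [-90.  -0.] F [-0.2 -0.2  2.8] w 19.3
```

```bash
python3 -m creep '[{"slide":[0,-25,0],"roll":0,"grip":1},{"slide":[0,-60,0],"roll":0,"grip":1},{"slide":[0,-95,0],"roll":0,"grip":1},{"slide":[0,-110,0],"roll":0,"grip":1},{"slide":[0,-110,0],"roll":0,"grip":1},{"slide":[0,-110,0],"roll":0,"grip":1}]'; python3 -c "
from h import *
state(); go(585,86.5,113,82)"
```

```text
time: 14.13
tool_pos: [0.4547, 0.2189, 0.1127]
ee_rot: [-1.572, -0.001, 1.509]
wrist_force: [0.2, -1.0, -0.7]
width: 0.0192
t 14.13 tcp [454.7 218.9 112.7] yaw 86.47 rp [-90.1  -0. ] F [ 0.2 -1.  -0.7] w 19.2
slide [-124.2   -0.3 -138.2] roll 4.5
```

```bash
python3 -m creep '[{"slide":[-24,0,-27],"roll":4.5,"grip":1},{"slide":[-48,0,-54],"roll":4.5,"grip":1},{"slide":[-72,0,-81],"roll":4.5,"grip":1},{"slide":[-96,0,-108],"roll":4.5,"grip":1},{"slide":[-116,0,-130],"roll":4.5,"grip":1},{"slide":[-124,0,-138],"roll":4.5,"grip":1},{"slide":[-124,0,-138],"roll":4.5,"grip":1},{"slide":[-124,0,-138],"roll":4.5,"grip":1},{"slide":[-124,0,-138],"roll":4.5,"grip":1}]'; python3 - <<'E'
from h import *
state(); ci=camera_info("wrist"); im=snapshot("wrist"); cv2.imwrite("pics/w11.png",im[:,:,::-1]); go(585,86.5,60,82)
E
```

```text
time: 14.88
tool_pos: [0.583, 0.0878, 0.1112]
ee_rot: [-1.568, -0.0, 1.432]
wrist_force: [-0.1, 0.7, -0.2]
width: 0.0193
t 14.88 tcp [583.   87.8 111.2] yaw 82.04 rp [-89.8  -0. ] F [-0.1  0.7 -0.2] w 19.3
slide [-1.3 51.7 -2. ] roll 0.1
```

View pics/w11.png

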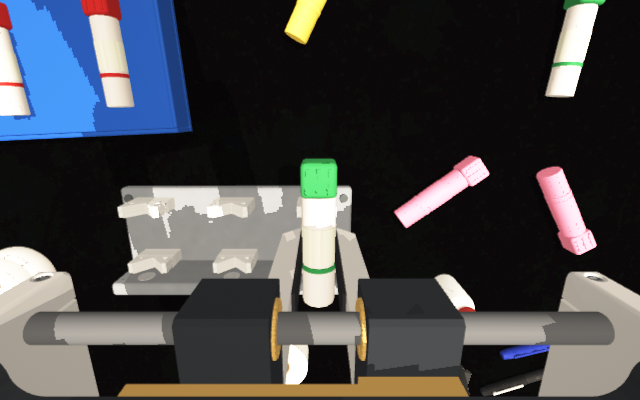

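```bash
python3 -m creep '[{"slide":[-1,30,-2],"roll":0,"grip":1},{"slide":[-1,50,-2],"roll":0,"grip":1},{"slide":[-1,64,-2],"roll":0,"grip":1},{"slide":[-1,70,-2],"roll":0,"grip":1},{"slide":[-1,72,-2],"roll":0,"grip":1},{"slide":[-1,72,-2],"roll":0,"grip":1},{"slide":[-1,72,-2],"roll":0,"grip":1}]'; python3 -c "
from h import *
state(); go(608,83.2,38,82)"
```

```text
time: 15.52
tool_pos: [0.5843, 0.087, 0.0429]
ee_rot: [-1.568, -0.0, 1.433]
wrist_force: [-6.9, -0.7, 8.8]
width: 0.0198
t 15.52 tcp [584.3  87.   42.9] yaw 82.11 rp [-89.9  -0. ] F [-6.9 -0.7  8.8] w 19.8
slide [ -0.5   4.9 -24. ] roll 0.1
```

```bash
python3 - <<'E'
from h import *
o=state(); print(o["wrist_torque"]); ci=camera_info("wrist"); im=snapshot("wrist"); cv2.imwrite("pics/w12.png",cv2.resize(im[100:320,100:420],(800,550))[:,:,::-1])
s=snapshot("scene"); cv2.imwrite("pics/s12.png",cv2.resize(s[170:250,240:360],(780,520),interpolation=cv2.INTER_CUBIC)[:,:,::-1])
E
```

```text
t 15.52 tcp [584.3  87.   42.9] yaw 82.11 rp [-89.9  -0. ] F [-6.9 -0.7  8.8] w 19.8
[0.05837345 1.34685725 0.07641967]
```

View pics/w12.png

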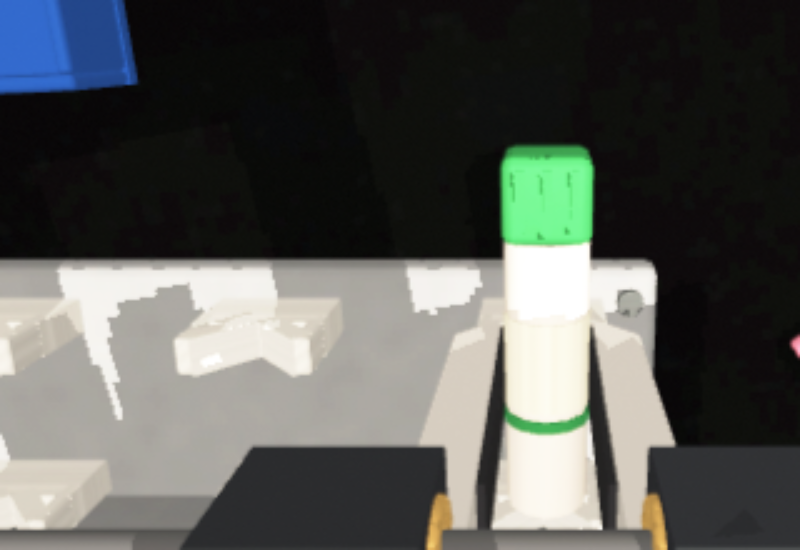

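View pics/s12.png

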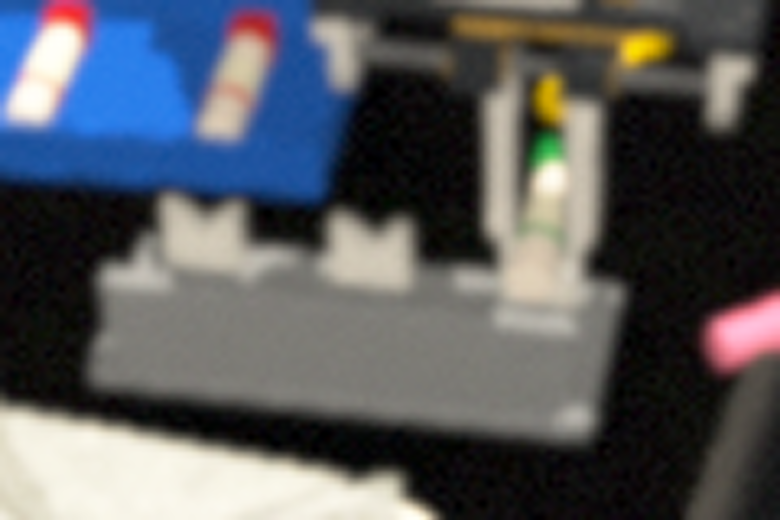

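The fingertips are resting on the front saddle because I started too far out. I'll lift, go in by 18 mm so the fingers drop into the gap, and lower again.

```bash
python3 -m creep '[{"slide":[0,-10,0],"roll":0,"grip":1},{"slide":[0,-22,0],"roll":0,"grip":1},{"slide":[0,-22,-10],"roll":0,"grip":1},{"slide":[0,-22,-18],"roll":0,"grip":1},{"slide":[0,-22,-18],"roll":0,"grip":1},{"slide":[0,-22,-18],"roll":0,"grip":1}]'; python3 - <<'E'
from h import *
state(); ci=camera_info("wrist"); im=snapshot("wrist"); cv2.imwrite("pics/w13.png",cv2.resize(im[100:320,100:420],(800,550))[:,:,::-1]); go(603.5,83.7,38,82)
g=max(blobs(mask(im,"green"),200),key=lambda b:b[1][4]); print(g[0],ray(ci,*g[0],.078)*1000)
E
```

```text
time: 16.12
tool_pos: [0.6044, 0.083, 0.0625]
ee_rot: [-1.571, -0.0, 1.431]
wrist_force: [-0.6, 0.4, 0.1]
width: 0.0192
t 16.12 tcp [604.4  83.   62.5] yaw 81.98 rp [-90.  -0.] F [-0.6  0.4  0.1] w 19.2
slide [ 0.6 24.2  0.6] roll -0.0
[318.46461107 177.44078486] [560.87084744  89.01217808]
```

View pics/w13.png

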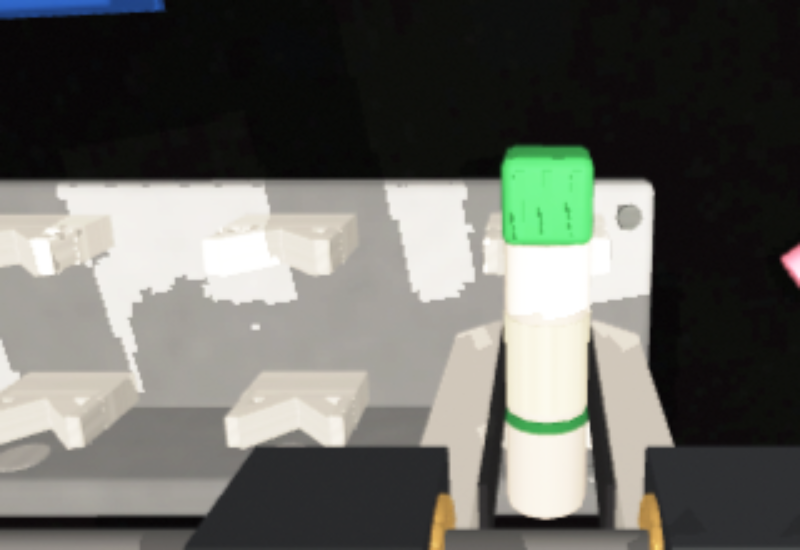

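```bash
python3 -m creep '[{"slide":[0,0,2],"roll":0,"grip":1},{"slide":[0,10,2],"roll":0,"grip":1},{"slide":[0,18,2],"roll":0,"grip":1},{"slide":[0,22,2],"roll":0,"grip":1},{"slide":[0,24,2],"roll":0,"grip":1},{"slide":[0,24,2],"roll":0,"grip":1},{"slide":[0,24,2],"roll":0,"grip":1}]'; python3 -c "
from h import *
state()"
```

```text
time: 16.75
tool_pos: [0.6011, 0.0835, 0.0381]
ee_rot: [-1.568, -0.0, 1.431]
wrist_force: [-3.3, 1.2, 2.0]
width: 0.0193
t 16.75 tcp [601.1  83.5  38.1] yaw 81.99 rp [-89.8  -0. ] F [-3.3  1.2  2. ] w 19.3
```

```bash
python3 -m creep '[{"slide":[0,0,-2],"roll":0,"grip":1},{"slide":[0,0,-3],"roll":0,"grip":1},{"slide":[0,0,-4],"roll":0,"grip":1},{"slide":[0,0,-4],"roll":0,"grip":1},{"slide":[0,0,-4],"roll":0,"grip":1}]'; python3 -c "
from h import *
state()"; python3 -m creep '[{"slide":[0,0,-1],"roll":0,"grip":1},{"slide":[0,0,-2],"roll":0,"grip":1},{"slide":[0,0,-2],"roll":0,"grip":1},{"slide":[0,0,-2],"roll":0,"grip":1}]'; python3 -c "
from h import *
state()"
```

```text
time: 17.17
tool_pos: [0.6067, 0.0826, 0.0383]
ee_rot: [-1.572, -0.0, 1.431]
wrist_force: [0.3, 1.3, -0.2]
width: 0.0189
t 17.17 tcp [606.7  82.6  38.3] yaw 81.97 rp [-90.  -0.] F [ 0.3  1.3 -0.2] w 18.9
time: 17.5
tool_pos: [0.6077, 0.0824, 0.0383]
ee_rot: [-1.569, 0.0, 1.431]
wrist_force: [-3.4, 0.9, 1.1]
width: 0.019
t 17.5 tcp [607.7  82.4  38.3] yaw 81.98 rp [-89.9   0. ] F [-3.4  0.9  1.1] w 19.0
```

```bash
python3 -m creep '[{"slide":[0,0,-1],"roll":0,"grip":1},{"slide":[0,0,-2],"roll":0,"grip":1},{"slide":[0,0,-2],"roll":0,"grip":1},{"slide":[0,0,-2],"roll":0,"grip":1}]'; python3 -c "
from h import *
state()"; python3 -m creep '[{"slide":[0,0,-1],"roll":0,"grip":1},{"slide":[0,0,-2],"roll":0,"grip":1},{"slide":[0,0,-2],"roll":0,"grip":1},{"slide":[0,0,-2],"roll":0,"grip":1}]'; python3 -c "
from h import *
state()"
```

```text
time: 17.83
tool_pos: [0.6077, 0.0824, 0.0382]
ee_rot: [-1.565, 0.0, 1.431]
wrist_force: [-7.9, 1.7, 4.7]
width: 0.0194
t 17.83 tcp [607.7  82.4  38.2] yaw 81.99 rp [-89.7   0. ] F [-7.9  1.7  4.7] w 19.4
time: 18.17
tool_pos: [0.6077, 0.0824, 0.0382]
ee_rot: [-1.56, 0.001, 1.431]
wrist_force: [-12.7, 2.2, 7.6]
width: 0.0192
t 18.17 tcp [607.7  82.4  38.2] yaw 82.0 rp [-89.4   0. ] F [-12.7   2.2   7.6] w 19.2
```

It's firm against the stop: TCP x holds at 607.7 while the force rises. I'll relax the push, open and lift.

```bash
python3 -m creep '[{"slide":[0,0,3],"roll":0,"grip":1},{"slide":[0,0,3.5],"roll":0,"grip":0.65},{"slide":[0,0,3.5],"roll":0,"grip":0.6},{"slide":[0,0,3.5],"roll":0,"grip":0.6},{"slide":[0,0,3.5],"roll":0,"grip":0.6},{"slide":[0,0,3.5],"roll":0,"grip":0.6},{"slide":[0,-30,3.5],"roll":0,"grip":0.6},{"slide":[0,-65,3.5],"roll":0,"grip":0.45},{"slide":[0,-85,3.5],"roll":0,"grip":0.45},{"slide":[0,-85,3.5],"roll":0,"grip":0.45},{"slide":[0,-85,3.5],"roll":0,"grip":0.45}]'; python3 - <<'E'
from h import *
state(); ci=camera_info("wrist"); im=snapshot("wrist"); cv2.imwrite("pics/w14.png",cv2.resize(im[60:320,100:500],(800,520))[:,:,::-1]); go(487,314,103,78)
g=max(blobs(mask(im,"green"),200),key=lambda b:b[1][4]); print(g[0],ray(ci,*g[0],.055)*1000)
t=snapshot("top"); ct=camera_info("top")
for c,s,_ in blobs(mask(t,"green"),12): print("top",c,ray(ct,*c,.012)*1000)
E
```

```text
time: 19.08
tool_pos: [0.61, 0.0822, 0.1252]
ee_rot: [-1.575, -0.001, 1.431]
wrist_force: [-0.3, 0.8, -0.6]
width: 0.0516
t 19.08 tcp [610.   82.2 125.2] yaw 81.97 rp [-90.2  -0. ] F [-0.3  0.8 -0.6] w 51.6
slide [212.6  20.1 152.9] roll 4.0
[318.21052632 153.40350877] [564.25597753  88.38403254]
top [357.99455041 121.46049046] [753.33989785   1.20729175]
top [319.81010929 118.53756831] [759.78482381  99.21454469]
top [327.75       140.58333333] [701.70405544  77.98914264]
top [356.76 152.96] [670.40289031   3.99870912]
top [359.82978723 168.53191489] [630.2112354   -3.91368101]
top [295.99186992 171.17073171] [621.02028223 156.939297  ]
top [322.41176471 192.01176471] [568.8151122  89.4406034]
top [328.12121212 217.56937799] [504.83857131  74.24041386]
top [198.35849057 224.02830189] [483.5865301  396.04861917]
top [362.17073171 227.46341463] [481.65305235 -10.19921101]
top [295.41573034 229.65168539] [473.56255132 154.64606558]
top [226.38461538 241.34615385] [441.96385313 324.23662156]
top [329.28214286 325.01243386] [246.87463378  67.79019049]
top [366.61904762 352.66666667] [185.08196297 -21.50364423]
top [365.85714286 357.92857143] [173.10785415 -19.71715867]
top [366.48 371.12] [143.38288185 -21.22273229]
```

View pics/w14.png

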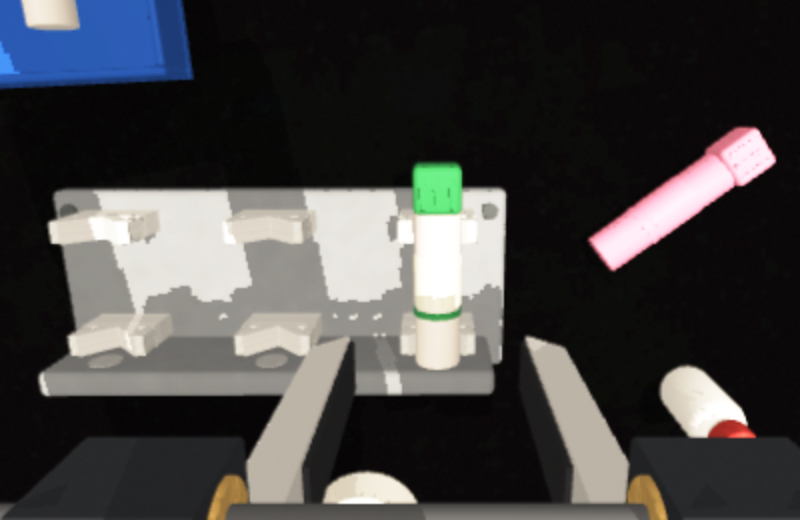

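Fresh A is seated in channel 1, and its cap sits 3.6 mm deeper than the old one did. The other two are unmoved. Next is fresh B.

```bash
python3 -m creep '[{"slide":[33,0,24],"roll":4,"grip":0.45},{"slide":[66,0,48],"roll":4,"grip":0.45},{"slide":[99,0,72],"roll":4,"grip":0.45},{"slide":[132,0,96],"roll":4,"grip":0.45},{"slide":[165,0,120],"roll":4,"grip":0.45},{"slide":[198,10,144],"roll":4,"grip":0.45},{"slide":[212,20,153],"roll":4,"grip":0.45},{"slide":[212,20,153],"roll":4,"grip":0.45},{"slide":[212,20,153],"roll":4,"grip":0.45},{"slide":[212,20,153],"roll":4,"grip":0.45}]'; python3 fresh.py w15.png; python3 -c "
from h import *
go(486.1,313.5,4,78)"
```

```text
time: 20.02
tool_pos: [0.4868, 0.3124, 0.1023]
ee_rot: [-1.57, 0.002, 1.36]
wrist_force: [1.1, 0.3, 0.8]
width: 0.0517
t 20.02 tcp [486.8 312.4 102.3] yaw 77.95 rp [-89.9   0.1] F [1.1 0.3 0.8] w 51.7
cap px [320. 153.] xy [443.5 322.4]
  mid px (320, 177) mid [465.6 317.7] len 65.6 th -12.0 grip pt [475.4 315.6] yaw 78.0
cap px [409. 181.] xy [484.6 395.1]
  mid px (414, 203) mid [507.3 397.8] len 69.2 th 5.8 grip pt [517.2 398.8] yaw 95.8
cap px [ 95. 351.] xy [597.2  49.7]
  mid px (56, 336) mid [576.3  13. ] len 160.4 th 155.3 grip pt [567.2  17.2] yaw 245.3
slide [ 1.  99.   1.5] roll -0.1
```

View pics/w15.png

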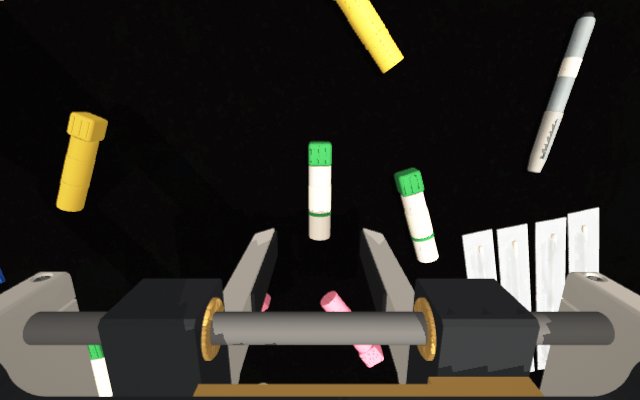

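Fresh B is centred between the fingers (cap at (320,153)).

```bash
python3 -m creep '[{"slide":[0.5,35,1],"roll":0,"grip":0.45},{"slide":[0.5,70,1],"roll":0,"grip":0.45},{"slide":[0.5,98,1],"roll":0,"grip":0.45},{"slide":[0.5,98,1],"roll":0,"grip":0.45},{"slide":[0.5,98,1],"roll":0,"grip":0.45},{"slide":[0.5,98,1],"roll":0,"grip":1},{"slide":[0.5,98,1],"roll":0,"grip":1},{"slide":[0.5,98,1],"roll":0,"grip":1},{"slide":[0.5,98,1],"roll":0,"grip":1},{"slide":[0.5,98,1],"roll":0,"grip":1},{"slide":[0.5,98,1],"roll":0,"grip":1},{"slide":[0.5,98,1],"roll":0,"grip":1},{"slide":[0.5,98,1],"roll":0,"grip":1}]'; python3 -c "
from h import *
state()"; python3 -m creep '[{"slide":[0,-25,0],"roll":0,"grip":1},{"slide":[0,-60,0],"roll":0,"grip":1},{"slide":[0,-95,0],"roll":0,"grip":1},{"slide":[0,-110,0],"roll":0,"grip":1},{"slide":[0,-110,0],"roll":0,"grip":1},{"slide":[0,-110,0],"roll":0,"grip":1}]'; python3 -c "
from h import *
state(); go(591,9.5,113,82)"
```

```text
time: 21.15
tool_pos: [0.4862, 0.3143, 0.006]
ee_rot: [-1.571, -0.0, 1.361]
wrist_force: [-0.6, -0.7, 1.9]
width: 0.0189
t 21.15 tcp [486.2 314.3   6. ] yaw 77.99 rp [-90.  -0.] F [-0.6 -0.7  1.9] w 18.9
time: 21.65
tool_pos: [0.4862, 0.3145, 0.1159]
ee_rot: [-1.572, -0.001, 1.361]
wrist_force: [0.3, -0.4, -1.1]
width: 0.0192
t 21.65 tcp [486.2 314.5 115.9] yaw 77.98 rp [-90.1  -0.1] F [ 0.3 -0.4 -1.1] w 19.2
slide [-276.5    2.9 -166. ] roll -4.0
```

```bash
python3 -m creep '[{"slide":[-34,0,-20],"roll":-4,"grip":1},{"slide":[-68,0,-41],"roll":-4,"grip":1},{"slide":[-102,0,-61],"roll":-4,"grip":1},{"slide":[-136,0,-82],"roll":-4,"grip":1},{"slide":[-170,0,-102],"roll":-4,"grip":1},{"slide":[-204,0,-123],"roll":-4,"grip":1},{"slide":[-238,0,-143],"roll":-4,"grip":1},{"slide":[-265,0,-160],"roll":-4,"grip":1},{"slide":[-276,0,-166],"roll":-4,"grip":1},{"slide":[-276,0,-166],"roll":-4,"grip":1},{"slide":[-276,0,-166],"roll":-4,"grip":1},{"slide":[-276,0,-166],"roll":-4,"grip":1}]'; python3 - <<'E'
from h import *
state(); ci=camera_info("wrist"); im=snapshot("wrist"); cv2.imwrite("pics/w16.png",cv2.resize(im[60:320,100:500],(800,520))[:,:,::-1]); go(592.7,8.8,60,82)
g=max(blobs(mask(im,"green"),200),key=lambda b:b[1][4]); z=robot.get_obs()["tool_pos"][2]+.014; print(g[0],ray(ci,*g[0],z)*1000)
E
```

```text
time: 22.65
tool_pos: [0.5897, 0.0114, 0.1141]
ee_rot: [-1.568, -0.001, 1.432]
wrist_force: [-0.2, 0.4, -1.2]
width: 0.0192
t 22.65 tcp [589.7  11.4 114.1] yaw 82.05 rp [-89.8  -0.1] F [-0.2  0.4 -1.2] w 19.2
slide [-2.4 54.6 -3.2] roll 0.1
[317.71480671 174.91247265] [544.97683508  17.05466321]
```

View pics/w16.png

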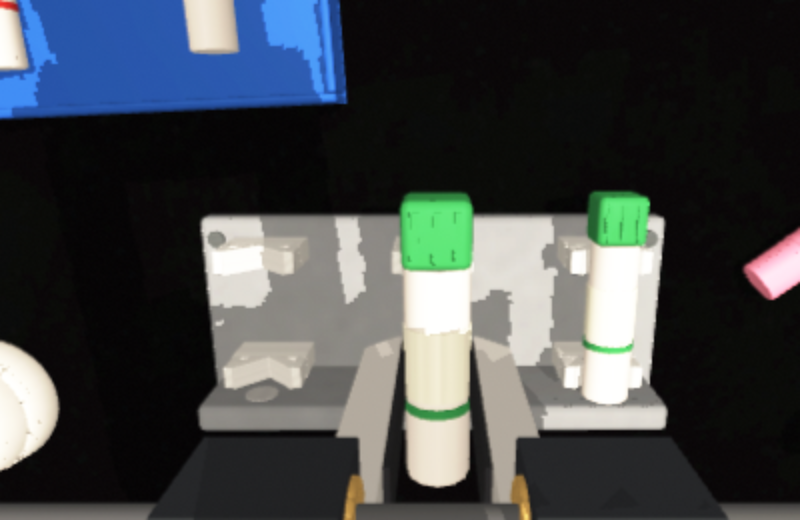

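```bash
python3 -m creep '[{"slide":[-2,25,-3],"roll":0,"grip":1},{"slide":[-2,50,-3],"roll":0,"grip":1},{"slide":[-2,50,-3],"roll":0,"grip":1},{"slide":[-2,50,-3],"roll":0,"grip":1},{"slide":[-2,60,-3],"roll":0,"grip":1},{"slide":[-2,67,-3],"roll":0,"grip":1},{"slide":[-2,71,-3],"roll":0,"grip":1},{"slide":[-2,72,-3],"roll":0,"grip":1},{"slide":[-2,72,-3],"roll":0,"grip":1},{"slide":[-2,72,-3],"roll":0,"grip":1}]'; python3 -c "
from h import *
state(); go(598.1,8,41,82)"
```

```text
time: 23.53
tool_pos: [0.5938, 0.0072, 0.0439]
ee_rot: [-1.572, -0.0, 1.431]
wrist_force: [0.2, 0.6, -0.1]
width: 0.0194
t 23.53 tcp [593.8   7.2  43.9] yaw 81.96 rp [-90.  -0.] F [ 0.2  0.6 -0.1] w 19.4
slide [ 1.4  2.9 -4.2] roll -0.0
```

```bash
python3 -m creep '[{"slide":[1,1,0],"roll":0,"grip":1},{"slide":[1,2,0],"roll":0,"grip":1},{"slide":[1,2.5,0],"roll":0,"grip":1},{"slide":[1,2.5,0],"roll":0,"grip":1}]'; python3 -c "
from h import *
state()"; python3 -m creep '[{"slide":[0,0,-1],"roll":0,"grip":1},{"slide":[0,0,-2],"roll":0,"grip":1},{"slide":[0,0,-3],"roll":0,"grip":1},{"slide":[0,0,-3],"roll":0,"grip":1},{"slide":[0,0,-3],"roll":0,"grip":1}]'; python3 -c "
from h import *
state()"
```

```text
time: 23.87
tool_pos: [0.5939, 0.0084, 0.0414]
ee_rot: [-1.572, -0.0, 1.431]
wrist_force: [0.2, 0.6, 0.2]
width: 0.0191
t 23.87 tcp [593.9   8.4  41.4] yaw 81.97 rp [-90.  -0.] F [0.2 0.6 0.2] w 19.1
time: 24.28
tool_pos: [0.5966, 0.0083, 0.041]
ee_rot: [-1.571, -0.001, 1.431]
wrist_force: [-1.1, 2.0, 1.0]
width: 0.0192
t 24.28 tcp [596.6   8.3  41. ] yaw 81.98 rp [-90.  -0.] F [-1.1  2.   1. ] w 19.2
```

```bash
python3 -m creep '[{"slide":[0,0,-1],"roll":0,"grip":1},{"slide":[0,0,-2],"roll":0,"grip":1},{"slide":[0,0,-2],"roll":0,"grip":1},{"slide":[0,0,-2],"roll":0,"grip":1}]'; python3 -c "
from h import *
state()"; python3 -m creep '[{"slide":[0,0,-1],"roll":0,"grip":1},{"slide":[0,0,-2],"roll":0,"grip":1},{"slide":[0,0,-2],"roll":0,"grip":1},{"slide":[0,0,-2],"roll":0,"grip":1}]'; python3 -c "
from h import *
state()"
```

```text
time: 24.62
tool_pos: [0.5983, 0.008, 0.041]
ee_rot: [-1.57, -0.001, 1.431]
wrist_force: [-2.2, 2.6, 2.6]
width: 0.0193
t 24.62 tcp [598.3   8.   41. ] yaw 81.98 rp [-90.  -0.] F [-2.2  2.6  2.6] w 19.3
time: 24.95
tool_pos: [0.5984, 0.008, 0.041]
ee_rot: [-1.566, -0.001, 1.431]
wrist_force: [-7.2, 3.4, 6.0]
width: 0.0192
t 24.95 tcp [598.4   8.   41. ] yaw 81.99 rp [-89.7  -0. ] F [-7.2  3.4  6. ] w 19.2
```

Home against the stop at 598.4 (598.1 expected). Release and lift.

```bash
python3 -m creep '[{"slide":[0,0,1.5],"roll":0,"grip":1},{"slide":[0,0,2],"roll":0,"grip":0.65},{"slide":[0,0,2],"roll":0,"grip":0.6},{"slide":[0,0,2],"roll":0,"grip":0.6},{"slide":[0,0,2],"roll":0,"grip":0.6},{"slide":[0,0,2],"roll":0,"grip":0.6},{"slide":[0,-30,2],"roll":0,"grip":0.6},{"slide":[0,-65,2],"roll":0,"grip":0.45},{"slide":[0,-85,2],"roll":0,"grip":0.45},{"slide":[0,-85,2],"roll":0,"grip":0.45},{"slide":[0,-85,2],"roll":0,"grip":0.45}]'; python3 - <<'E'
from h import *
state(); ci=camera_info("wrist"); im=snapshot("wrist"); cv2.imwrite("pics/w17.png",cv2.resize(im[60:320,100:500],(800,520))[:,:,::-1]); go(529,398.5,103,95.5)
for b in blobs(mask(im,"green"),200): print(b[0],ray(ci,*b[0],.055)*1000)
t=snapshot("top"); ct=camera_info("top")
for c,s,_ in blobs(mask(t,"green"),12): 
  if c[0]<290: print("top",c,ray(ct,*c,.012)*1000)
E
```

```text
time: 25.87
tool_pos: [0.5997, 0.0072, 0.1277]
ee_rot: [-1.575, -0.0, 1.431]
wrist_force: [0.8, 0.0, 0.6]
width: 0.0518
t 25.87 tcp [599.7   7.2 127.7] yaw 81.96 rp [-90.2  -0. ] F [0.8 0.  0.6] w 51.8
slide [377.6  22.5 123.5] roll -13.5
[318.72310127 152.82594937] [553.88630431  13.88188705]
[408.29548564 152.43502052] [563.68698515  85.94294616]
top [198.31428571 223.99047619] [483.67872603 396.1641659 ]
```

View pics/w17.png

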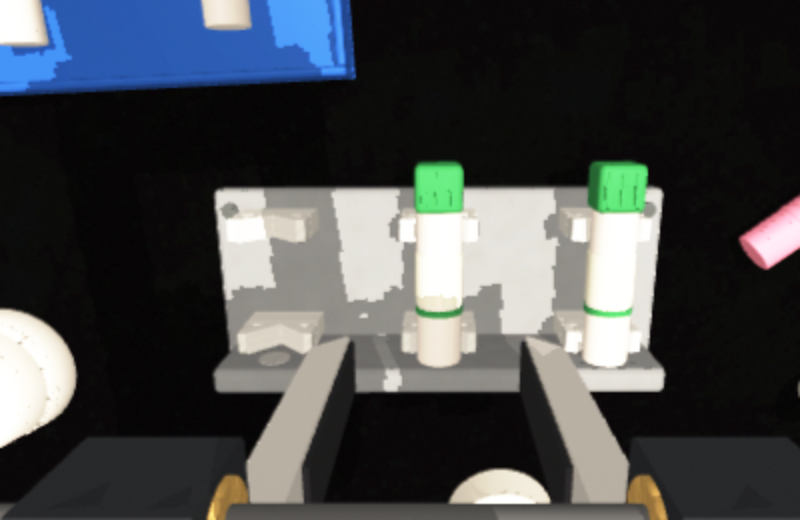

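Both seated caps are in line. Fresh C is still at its place. I'll go to it.

```bash
python3 -m creep '[{"slide":[38,0,12],"roll":-3,"grip":0.45},{"slide":[76,0,24],"roll":-6,"grip":0.45},{"slide":[114,0,36],"roll":-9,"grip":0.45},{"slide":[152,0,48],"roll":-12,"grip":0.45},{"slide":[190,0,60],"roll":-13.5,"grip":0.45},{"slide":[228,0,73],"roll":-13.5,"grip":0.45},{"slide":[266,0,86],"roll":-13.5,"grip":0.45},{"slide":[304,0,99],"roll":-13.5,"grip":0.45},{"slide":[342,10,112],"roll":-13.5,"grip":0.45},{"slide":[377,23,123],"roll":-13.5,"grip":0.45},{"slide":[377,23,123],"roll":-13.5,"grip":0.45},{"slide":[377,23,123],"roll":-13.5,"grip":0.45},{"slide":[377,23,123],"roll":-13.5,"grip":0.45}]'; python3 fresh.py w18.png; python3 -c "
from h import *
go(528.3,399,4,95.5)"
```

```text
time: 27.05
tool_pos: [0.5287, 0.3971, 0.1009]
ee_rot: [-1.568, 0.002, 1.667]
wrist_force: [-0.9, -0.1, -0.6]
width: 0.0513
t 27.05 tcp [528.7 397.1 100.9] yaw 95.49 rp [-89.8   0.1] F [-0.9 -0.1 -0.6] w 51.3
cap px [321. 154.] xy [484.8 394.9]
  mid px (321, 178) mid [507.2 396.9] len 65.3 th 5.7 grip pt [517.2 397.9] yaw 95.7
slide [ 2.5 97.9  0.9] roll -0.1
```

View pics/w18.png

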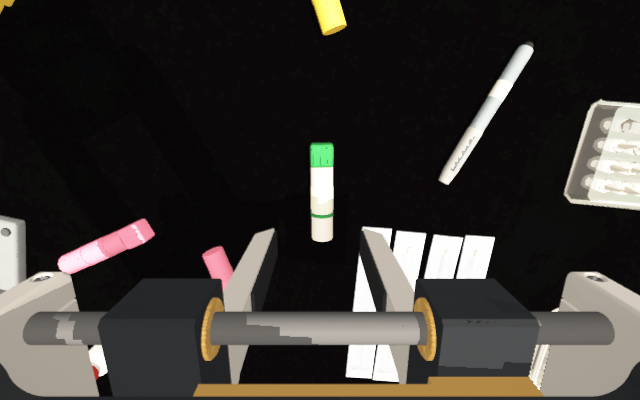

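```bash
python3 - <<'E'
from h import *
ci=camera_info("wrist"); o=robot.get_obs(); t=o["ee_rot"][2]; p=o["tool_pos"][:2]*1000
for q in [(205,250),(228,250),(235,280),(364,230),(352,350)]:
    w=ray(ci,*q,.01)*1000; d=w-p; print(q,w.round(),"toolx",(d@[np.cos(t),np.sin(t)]).round(),"toolz",(d@[-np.sin(t),np.cos(t)]).round())
E
```

```text
(205, 250) [587. 293.] toolx -108.0 toolz -48.0
(228, 250) [585. 315.] toolx -87.0 toolz -48.0
(235, 280) [617. 322.] toolx -82.0 toolz -80.0
(364, 230) [553. 441.] toolx 42.0 toolz -27.0
(352, 350) [687. 447.] toolx 35.0 toolz -162.0
```

```bash
python3 -m creep '[{"slide":[1,35,1],"roll":0,"grip":0.5},{"slide":[1,70,1],"roll":0,"grip":0.5},{"slide":[1,97,1],"roll":0,"grip":0.5},{"slide":[1,97,1],"roll":0,"grip":0.5},{"slide":[1,97,1],"roll":0,"grip":0.5},{"slide":[1,97,1],"roll":0,"grip":0.5}]'; python3 -c "
from h import *
state()"
```

```text
time: 27.6
tool_pos: [0.5295, 0.3983, 0.0079]
ee_rot: [-1.573, -0.001, 1.665]
wrist_force: [0.1, 0.3, 0.8]
width: 0.0468
t 27.6 tcp [529.5 398.3   7.9] yaw 95.38 rp [-90.1  -0. ] F [0.1 0.3 0.8] w 46.8
```

```bash
python3 -m creep '[{"slide":[0,4,0],"roll":0,"grip":0.5},{"slide":[0,4,0],"roll":0,"grip":0.5},{"slide":[0,4,0],"roll":0,"grip":1},{"slide":[0,4,0],"roll":0,"grip":1},{"slide":[0,4,0],"roll":0,"grip":1},{"slide":[0,4,0],"roll":0,"grip":1},{"slide":[0,4,0],"roll":0,"grip":1},{"slide":[0,4,0],"roll":0,"grip":1},{"slide":[0,4,0],"roll":0,"grip":1}]'; python3 -c "
from h import *
state()"; python3 -m creep '[{"slide":[0,-25,0],"roll":0,"grip":1},{"slide":[0,-60,0],"roll":0,"grip":1},{"slide":[0,-95,0],"roll":0,"grip":1},{"slide":[0,-120,0],"roll":0,"grip":1},{"slide":[0,-120,0],"roll":0,"grip":1},{"slide":[0,-120,0],"roll":0,"grip":1}]'; python3 -c "
from h import *
state(); go(582,-65,123,82)"
```

```text
time: 28.35
tool_pos: [0.5283, 0.3991, 0.0022]
ee_rot: [-1.571, -0.0, 1.666]
wrist_force: [-0.5, 0.2, 0.5]
width: 0.0189
t 28.35 tcp [528.3 399.1   2.2] yaw 95.48 rp [-90.  -0.] F [-0.5  0.2  0.5] w 18.9
time: 28.85
tool_pos: [0.5294, 0.3996, 0.1244]
ee_rot: [-1.575, -0.002, 1.666]
wrist_force: [-0.9, -0.1, -1.8]
width: 0.0193
t 28.85 tcp [529.4 399.6 124.4] yaw 95.48 rp [-90.2  -0.1] F [-0.9 -0.1 -1.8] w 19.3
slide [-467.5    1.4   -8. ] roll 13.5
```

```bash
python3 -m creep '[{"slide":[-38,0,0],"roll":3,"grip":1},{"slide":[-76,0,0],"roll":6,"grip":1},{"slide":[-114,0,0],"roll":9,"grip":1},{"slide":[-152,0,0],"roll":12,"grip":1},{"slide":[-190,0,0],"roll":13.5,"grip":1},{"slide":[-228,0,-2],"roll":13.5,"grip":1},{"slide":[-266,0,-4],"roll":13.5,"grip":1},{"slide":[-304,0,-6],"roll":13.5,"grip":1},{"slide":[-342,0,-8],"roll":13.5,"grip":1},{"slide":[-380,0,-8],"roll":13.5,"grip":1},{"slide":[-418,0,-8],"roll":13.5,"grip":1},{"slide":[-450,0,-8],"roll":13.5,"grip":1},{"slide":[-467,0,-8],"roll":13.5,"grip":1},{"slide":[-467,0,-8],"roll":13.5,"grip":1},{"slide":[-467,0,-8],"roll":13.5,"grip":1},{"slide":[-467,0,-8],"roll":13.5,"grip":1}]'; python3 - <<'E'
from h import *
state(); ci=camera_info("wrist"); im=snapshot("wrist"); cv2.imwrite("pics/w19.png",cv2.resize(im[60:320,100:500],(800,520))[:,:,::-1]); go(582.6,-65.5,60,82)
g=max(blobs(mask(im,"green"),200),key=lambda b:b[1][4]); z=robot.get_obs()["tool_pos"][2]+.018; print(g[0],ray(ci,*g[0],z)*1000)
E
```

```text
time: 30.18
tool_pos: [0.5798, -0.0641, 0.1201]
ee_rot: [-1.567, -0.001, 1.431]
wrist_force: [0.0, -0.3, -0.4]
width: 0.0193
t 30.18 tcp [579.8 -64.1 120.1] yaw 82.0 rp [-89.8  -0.1] F [ 0.  -0.3 -0.4] w 19.3
slide [-1.4 60.6 -2.7] roll 0.1
[318.40082645 175.95936639] [534.99290897 -57.96592947]
```

View pics/w19.png

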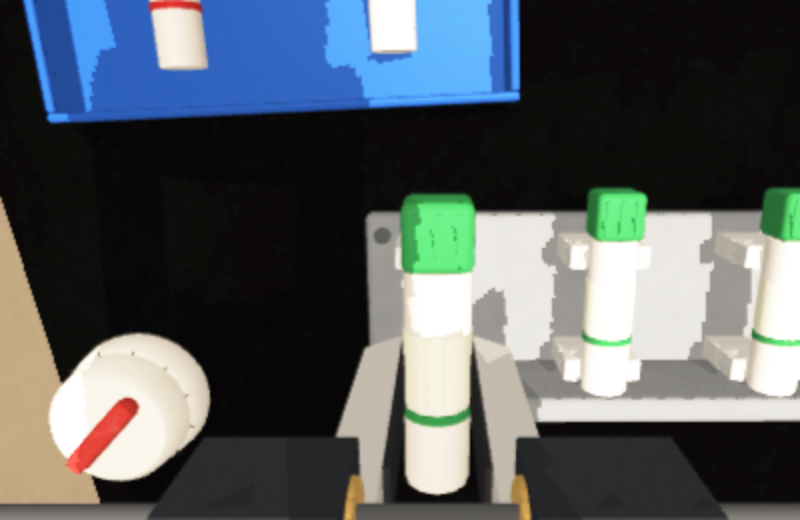

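```bash
python3 -m creep '[{"slide":[-0.5,25,-3],"roll":0,"grip":1},{"slide":[-0.5,55,-3],"roll":0,"grip":1},{"slide":[-0.5,55,-3],"roll":0,"grip":1},{"slide":[-0.5,55,-3],"roll":0,"grip":1},{"slide":[-0.5,65,-3],"roll":0,"grip":1},{"slide":[-0.5,73,-3],"roll":0,"grip":1},{"slide":[-0.5,78,-3],"roll":0,"grip":1},{"slide":[-0.5,79,-3],"roll":0,"grip":1},{"slide":[-0.5,79,-3],"roll":0,"grip":1},{"slide":[-0.5,79,-3],"roll":0,"grip":1}]'; python3 -c "
from h import *
state(); go(588,-66.3,37.2,82)"
```

```text
time: 31.07
tool_pos: [0.584, -0.0662, 0.0434]
ee_rot: [-1.571, -0.0, 1.431]
wrist_force: [-0.9, -0.4, 0.1]
width: 0.0191
t 31.07 tcp [584.  -66.2  43.4] yaw 81.97 rp [-90.  -0.] F [-0.9 -0.4  0.1] w 19.1
slide [ 0.4  6.2 -4. ] roll -0.0
```

```bash
python3 -m creep '[{"slide":[0.5,2,0.5],"roll":0,"grip":1},{"slide":[0.5,4,0.5],"roll":0,"grip":1},{"slide":[0.5,6,0.5],"roll":0,"grip":1},{"slide":[0.5,6,0.5],"roll":0,"grip":1},{"slide":[0.5,6,0.5],"roll":0,"grip":1}]'; python3 -c "
from h import *
state()"; python3 -m creep '[{"slide":[0,0,-1],"roll":0,"grip":1},{"slide":[0,0,-2],"roll":0,"grip":1},{"slide":[0,0,-3],"roll":0,"grip":1},{"slide":[0,0,-4],"roll":0,"grip":1},{"slide":[0,0,-4],"roll":0,"grip":1}]'; python3 -c "
from h import *
state()"
```

```text
time: 31.48
tool_pos: [0.5835, -0.0655, 0.0371]
ee_rot: [-1.571, -0.0, 1.431]
wrist_force: [-0.1, 0.5, 1.0]
width: 0.0192
t 31.48 tcp [583.5 -65.5  37.1] yaw 81.97 rp [-90.  -0.] F [-0.1  0.5  1. ] w 19.2
time: 31.9
tool_pos: [0.5872, -0.066, 0.037]
ee_rot: [-1.57, -0.0, 1.431]
wrist_force: [-2.7, 0.6, 2.9]
width: 0.0191
t 31.9 tcp [587.2 -66.   37. ] yaw 81.98 rp [-90.  -0.] F [-2.7  0.6  2.9] w 19.1
```

```bash
python3 -m creep '[{"slide":[0,0,-1],"roll":0,"grip":1},{"slide":[0,0,-2],"roll":0,"grip":1},{"slide":[0,0,-2],"roll":0,"grip":1},{"slide":[0,0,-2],"roll":0,"grip":1}]'; python3 -c "
from h import *
state()"; python3 -m creep '[{"slide":[0,0,-1],"roll":0,"grip":1},{"slide":[0,0,-2],"roll":0,"grip":1},{"slide":[0,0,-2],"roll":0,"grip":1},{"slide":[0,0,-2],"roll":0,"grip":1}]'; python3 -c "
from h import *
state()"
```

```text
time: 32.23
tool_pos: [0.5882, -0.0661, 0.037]
ee_rot: [-1.568, -0.0, 1.431]
wrist_force: [-6.0, 0.6, 4.0]
width: 0.019
t 32.23 tcp [588.2 -66.1  37. ] yaw 81.98 rp [-89.8  -0. ] F [-6.   0.6  4. ] w 19.0
time: 32.57
tool_pos: [0.5882, -0.0662, 0.037]
ee_rot: [-1.563, 0.0, 1.431]
wrist_force: [-9.3, 0.8, 8.3]
width: 0.019
t 32.57 tcp [588.2 -66.2  37. ] yaw 81.98 rp [-89.6   0. ] F [-9.3  0.8  8.3] w 19.0
```

Firm at 588.2 (588.0 expected). Release, lift and check.

```bash
python3 -m creep '[{"slide":[0,0,2],"roll":0,"grip":1},{"slide":[0,0,3],"roll":0,"grip":0.65},{"slide":[0,0,3],"roll":0,"grip":0.6},{"slide":[0,0,3],"roll":0,"grip":0.6},{"slide":[0,0,3],"roll":0,"grip":0.6},{"slide":[0,0,3],"roll":0,"grip":0.6},{"slide":[0,-30,3],"roll":0,"grip":0.6},{"slide":[0,-65,3],"roll":0,"grip":0.5},{"slide":[0,-100,3],"roll":0,"grip":0.5},{"slide":[40,-140,3],"roll":0,"grip":0.5},{"slide":[75,-140,3],"roll":0,"grip":0.5},{"slide":[75,-140,3],"roll":0,"grip":0.5},{"slide":[75,-140,3],"roll":0,"grip":0.5},{"slide":[75,-140,3],"roll":0,"grip":0.5}]'; python3 - <<'E'
from h import *
state(); ci=camera_info("wrist"); im=snapshot("wrist"); cv2.imwrite("pics/w20.png",im[:,:,::-1]);cv2.imwrite("pics/w20c.png",cv2.resize(im[100:270,200:440],(800,566),interpolation=cv2.INTER_CUBIC)[:,:,::-1])
ax=np.array([np.cos(np.radians(-8)),np.sin(np.radians(-8))])
for b in blobs(mask(im,"green"),200): w=ray(ci,*b[0],.055)*1000; print(b[0],w, "along,lat",w@ax, w@[-ax[1],ax[0]])
s=snapshot("scene"); cv2.imwrite("pics/s20.png",cv2.resize(s[170:250,190:350],(800,400),interpolation=cv2.INTER_CUBIC)[:,:,::-1])
E
```

```text
time: 33.73
tool_pos: [0.5984, 0.008, 0.1761]
ee_rot: [-1.57, 0.001, 1.432]
wrist_force: [-0.2, -0.4, -0.3]
width: 0.0471
t 33.73 tcp [598.4   8.  176.1] yaw 82.03 rp [-89.9   0. ] F [-0.2 -0.4 -0.3] w 47.1
[242.82991803 148.81352459] [544.00514876 -58.34138355] along,lat 546.8304793136529 17.937274278089077
[318.45555556 148.44444444] [553.72738326  14.06773764] along,lat 546.3806957611635 90.99478839501583
[394.09215686 148.38235294] [563.73408667  86.38596715] along,lat 546.2252623612562 164.00188581584666
```

View pics/w20c.png

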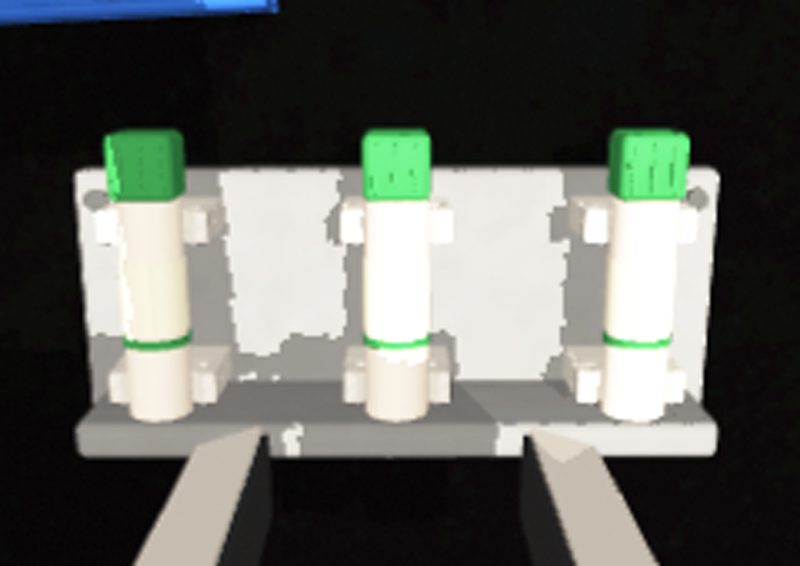

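View pics/s20.png

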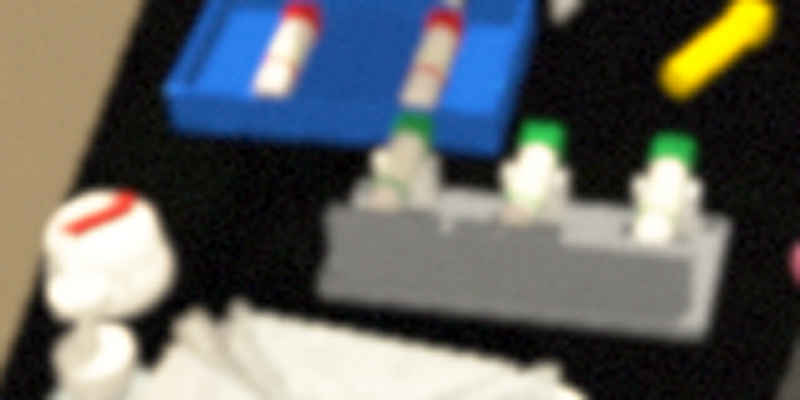

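All three caps line up within 0.6 mm along the channels. To be sure they're home, I'll nudge each cap gently with the shut fingertips, starting with the middle one.

```bash
python3 -c "
from h import *
go(526.6,18.2,40,82)"
```

```text
slide [  1.1 135.3  72.3] roll -0.1
```

```bash
python3 -m creep '[{"slide":[0.5,0,36],"roll":0,"grip":1},{"slide":[1,0,73],"roll":0,"grip":1},{"slide":[1,0,73],"roll":0,"grip":1},{"slide":[1,40,73],"roll":0,"grip":1},{"slide":[1,80,73],"roll":0,"grip":1},{"slide":[1,115,73],"roll":0,"grip":1},{"slide":[1,134,73],"roll":0,"grip":1},{"slide":[1,134,73],"roll":0,"grip":1},{"slide":[1,134,73],"roll":0,"grip":1}]'; python3 - <<'E'
from h import *
state(); im=snapshot("wrist"); cv2.imwrite("pics/w21.png",im[:,:,::-1])
E
```

```text
time: 34.58
tool_pos: [0.5255, 0.0183, 0.0415]
ee_rot: [-1.567, 0.0, 1.429]
wrist_force: [-0.3, -0.5, 1.3]
width: 0.0002
t 34.58 tcp [525.5  18.3  41.5] yaw 81.89 rp [-89.8   0. ] F [-0.3 -0.5  1.3] w 0.2
```

View pics/w21.png

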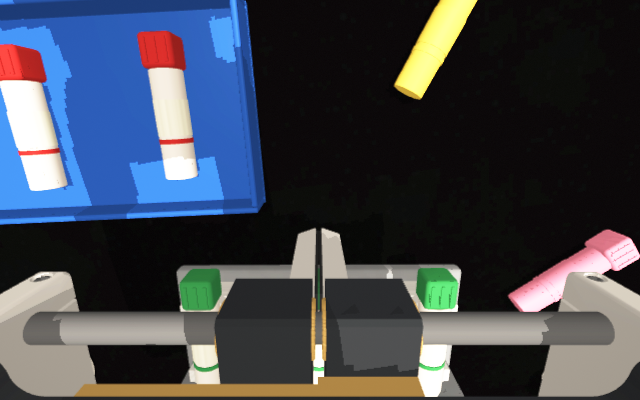

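```bash
python3 -m creep '[{"slide":[0,0,-4],"roll":0,"grip":1},{"slide":[0,0,-8],"roll":0,"grip":1},{"slide":[0,0,-10],"roll":0,"grip":1},{"slide":[0,0,-10],"roll":0,"grip":1},{"slide":[0,0,-10],"roll":0,"grip":1}]'; python3 -m creep '[{"slide":[0,0,-1],"roll":0,"grip":1},{"slide":[0,0,-2],"roll":0,"grip":1},{"slide":[0,0,-2],"roll":0,"grip":1},{"slide":[0,0,-2],"roll":0,"grip":1}]';  python3 -m creep '[{"slide":[0,0,-1],"roll":0,"grip":1},{"slide":[0,0,-2],"roll":0,"grip":1},{"slide":[0,0,-2],"roll":0,"grip":1},{"slide":[0,0,-2],"roll":0,"grip":1}]'
```

```text
time: 35.05
tool_pos: [0.536, 0.0179, 0.0446]
ee_rot: [-1.569, 0.0, 1.431]
wrist_force: [-5.4, 1.1, 3.6]
width: 0.0002
time: 35.38
tool_pos: [0.536, 0.0179, 0.0446]
ee_rot: [-1.565, 0.0, 1.431]
wrist_force: [-10.7, 0.4, 8.1]
width: 0.0005
time: 35.72
tool_pos: [0.5361, 0.0179, 0.0445]
ee_rot: [-1.56, 0.001, 1.431]
wrist_force: [-15.0, 1.6, 11.2]
width: 0.0006
```

Channel 2 doesn't move under 15 N, so it's home. Next channel 3 (tool x −75), then channel 1.

```bash
python3 -m creep '[{"slide":[0,0,9],"roll":0,"grip":1},{"slide":[0,0,17],"roll":0,"grip":1},{"slide":[0,-40,17],"roll":0,"grip":1},{"slide":[-37,-40,17],"roll":0,"grip":1},{"slide":[-75,-40,17],"roll":0,"grip":1},{"slide":[-75,-40,17],"roll":0,"grip":1},{"slide":[-75,-20,17],"roll":0,"grip":1},{"slide":[-75,0,17],"roll":0,"grip":1},{"slide":[-75,0,17],"roll":0,"grip":1},{"slide":[-75,0,12],"roll":0,"grip":1},{"slide":[-75,0,7],"roll":0,"grip":1},{"slide":[-75,0,4],"roll":0,"grip":1},{"slide":[-75,0,4],"roll":0,"grip":1},{"slide":[-75,0,4],"roll":0,"grip":1}]'; python3 -m creep '[{"slide":[0,0,-1],"roll":0,"grip":1},{"slide":[0,0,-2],"roll":0,"grip":1},{"slide":[0,0,-2],"roll":0,"grip":1},{"slide":[0,0,-2],"roll":0,"grip":1}]';  python3 -m creep '[{"slide":[0,0,-1],"roll":0,"grip":1},{"slide":[0,0,-2],"roll":0,"grip":1},{"slide":[0,0,-2],"roll":0,"grip":1},{"slide":[0,0,-2],"roll":0,"grip":1}]'
```

```text
time: 36.88
tool_pos: [0.5258, -0.0561, 0.0442]
ee_rot: [-1.569, 0.0, 1.431]
wrist_force: [-4.3, 1.5, 3.2]
width: 0.0006
time: 37.22
tool_pos: [0.5258, -0.0561, 0.0441]
ee_rot: [-1.565, -0.0, 1.431]
wrist_force: [-9.8, 0.8, 6.6]
width: 0.0005
time: 37.55
tool_pos: [0.5258, -0.0561, 0.0441]
ee_rot: [-1.56, 0.0, 1.431]
wrist_force: [-14.3, 1.2, 10.1]
width: 0.0002
```

Channel 3 is home too (525.8 against 525.6 predicted). Now channel 1 (+150).

```bash
python3 -m creep '[{"slide":[0,0,9],"roll":0,"grip":1},{"slide":[0,0,17],"roll":0,"grip":1},{"slide":[0,-40,17],"roll":0,"grip":1},{"slide":[37,-40,17],"roll":0,"grip":1},{"slide":[75,-40,17],"roll":0,"grip":1},{"slide":[112,-40,17],"roll":0,"grip":1},{"slide":[150,-40,17],"roll":0,"grip":1},{"slide":[150,-40,17],"roll":0,"grip":1},{"slide":[150,-20,17],"roll":0,"grip":1},{"slide":[150,0,17],"roll":0,"grip":1},{"slide":[150,0,17],"roll":0,"grip":1},{"slide":[150,0,12],"roll":0,"grip":1},{"slide":[150,0,7],"roll":0,"grip":1},{"slide":[150,0,4],"roll":0,"grip":1},{"slide":[150,0,4],"roll":0,"grip":1},{"slide":[150,0,4],"roll":0,"grip":1}]'; python3 -m creep '[{"slide":[0,0,-1],"roll":0,"grip":1},{"slide":[0,0,-2],"roll":0,"grip":1},{"slide":[0,0,-2],"roll":0,"grip":1},{"slide":[0,0,-2],"roll":0,"grip":1}]';  python3 -m creep '[{"slide":[0,0,-1],"roll":0,"grip":1},{"slide":[0,0,-2],"roll":0,"grip":1},{"slide":[0,0,-2],"roll":0,"grip":1},{"slide":[0,0,-2],"roll":0,"grip":1}]'
```

```text
time: 38.88
tool_pos: [0.5463, 0.092, 0.0442]
ee_rot: [-1.568, -0.0, 1.43]
wrist_force: [-6.1, 0.1, 3.1]
width: 0.0006
time: 39.22
tool_pos: [0.5463, 0.092, 0.0442]
ee_rot: [-1.564, -0.0, 1.43]
wrist_force: [-9.4, 0.4, 5.7]
width: 0.0002
time: 39.55
tool_pos: [0.5463, 0.092, 0.0442]
ee_rot: [-1.56, 0.0, 1.431]
wrist_force: [-14.9, 1.6, 8.8]
width: 0.0003
```

All three are home and immovable under about 15 N. Now the timer: back off, lift and turn above it.

```bash
python3 -m creep '[{"slide":[0,0,9],"roll":0,"grip":1},{"slide":[0,0,17],"roll":0,"grip":1},{"slide":[0,-40,17],"roll":0,"grip":0.5},{"slide":[0,-80,17],"roll":0,"grip":0.5},{"slide":[0,-100,17],"roll":0,"grip":0.5},{"slide":[0,-100,17],"roll":0,"grip":0.5},{"slide":[0,-100,17],"roll":0,"grip":0.5}]'; python3 -c "
from h import *
o=state(); print(np.degrees(o['joint_positions']).round(1)); go(624,-223,140,40)"
```

```text
time: 40.13
tool_pos: [0.5358, 0.0938, 0.1457]
ee_rot: [-1.577, -0.001, 1.43]
wrist_force: [0.8, 0.4, -1.2]
width: 0.0303
t 40.13 tcp [535.8  93.8 145.7] yaw 81.95 rp [-90.4  -0.1] F [ 0.8  0.4 -1.2] w 30.3
[  4.    5.1  85.3  -0.   89.3 -78. ]
slide [-301.3    5.7 -131.7] roll 42.0
```

```bash
python3 -m creep '[{"slide":[-36,0,-16],"roll":5,"grip":0.5},{"slide":[-72,0,-32],"roll":10,"grip":0.5},{"slide":[-108,0,-47],"roll":15,"grip":0.5},{"slide":[-144,0,-63],"roll":20,"grip":0.5},{"slide":[-180,0,-79],"roll":25,"grip":0.5},{"slide":[-216,0,-94],"roll":30,"grip":0.5},{"slide":[-252,0,-110],"roll":35,"grip":0.5},{"slide":[-288,0,-126],"roll":40,"grip":0.5},{"slide":[-301,5,-132],"roll":42,"grip":0.5},{"slide":[-301,5,-132],"roll":42,"grip":0.5},{"slide":[-301,5,-132],"roll":42,"grip":0.5},{"slide":[-301,5,-132],"roll":42,"grip":0.5}]'; cat > timer.py <<'E'
from h import *
import sys
state(); ci=camera_info("wrist"); im=snapshot("wrist"); cv2.imwrite("pics/"+sys.argv[1],im[:,:,::-1])
m=mask(im,"red"); m[:40]=0
for c,s,bm in blobs(m,120):
    (u,v),(a,b),an=cv2.minAreaRect(np.argwhere(bm)[:,::-1].astype(np.float32))
    bx=cv2.boxPoints(((u,v),(a,b),an)); e=sorted([(np.linalg.norm(bx[i]-bx[(i+1)%4]),i) for i in range(4)])
    P,Q=[ray(ci,*((bx[i]+bx[(i+1)%4])/2),.050)*1000 for _,i in e[:2]]; d=Q-P
    print("px",(round(u),round(v)),s[4],"mid",((P+Q)/2).round(1),"len",np.linalg.norm(d).round(1),"bar dir",np.degrees(np.arctan2(d[1],d[0])).round(1),"pinch yaw",((np.degrees(np.arctan2(d[1],d[0]))-90+180)%360-180).round(1),"or +-180")
E
python3 timer.py w22.png
```

```text
time: 41.13
tool_pos: [0.6222, -0.2208, 0.1368]
ee_rot: [-1.568, 0.0, 0.7]
wrist_force: [-0.6, 0.0, -0.2]
width: 0.0468
t 41.13 tcp [ 622.2 -220.8  136.8] yaw 40.09 rp [-89.8   0. ] F [-0.6  0.  -0.2] w 46.8
px (317, 206) 383 mid [ 623.3 -223.8] len 43.2 bar dir -52.4 pinch yaw -142.4 or +-180
```

View pics/w22.png

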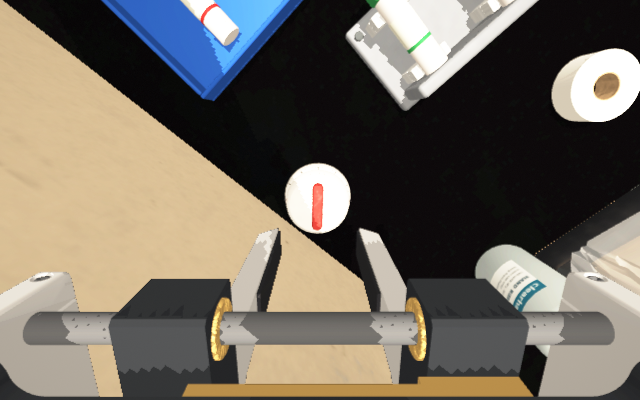

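```bash
python3 -c "
from h import *
go(623.4,-223.7,45,37.6)"
```

```text
slide [-1.3 92.5 -3.1] roll 2.5
```

```bash
python3 -m creep '[{"slide":[-1,30,-2],"roll":2.5,"grip":0.55},{"slide":[-1,60,-2],"roll":2.5,"grip":0.55},{"slide":[-1,85,-2],"roll":2.5,"grip":0.55},{"slide":[-1,88,-2],"roll":2.5,"grip":0.55},{"slide":[-1,88,-2],"roll":2.5,"grip":0.55},{"slide":[-1,88,-2],"roll":2.5,"grip":0.55}]'; python3 -c "
from h import *
state();go(623.4,-223.7,45,37.6)"
```

```text
time: 41.68
tool_pos: [0.6241, -0.2239, 0.0517]
ee_rot: [-1.573, -0.001, 0.656]
wrist_force: [-0.2, 0.1, 0.3]
width: 0.0421
t 41.68 tcp [ 624.1 -223.9   51.7] yaw 37.57 rp [-90.1  -0.1] F [-0.2  0.1  0.3] w 42.1
slide [-0.5  6.7  0.6] roll -0.0
```

```bash
python3 -m creep '[{"slide":[-0.3,3,0.5],"roll":0,"grip":0.55},{"slide":[-0.3,5.5,0.5],"roll":0,"grip":0.55},{"slide":[-0.3,5.5,0.5],"roll":0,"grip":1},{"slide":[-0.3,5.5,0.5],"roll":0,"grip":1},{"slide":[-0.3,5.5,0.5],"roll":0,"grip":1},{"slide":[-0.3,5.5,0.5],"roll":0,"grip":1},{"slide":[-0.3,5.5,0.5],"roll":0,"grip":1},{"slide":[-0.3,5.5,0.5],"roll":0,"grip":1},{"slide":[-0.3,5.5,0.5],"roll":0,"grip":1},{"slide":[-0.3,5.5,0.5],"roll":0,"grip":1}]'; python3 -c "
from h import *
o=state();print(o['wrist_torque'].round(2))"
```

```text
time: 42.52
tool_pos: [0.6236, -0.224, 0.0446]
ee_rot: [-1.571, -0.002, 0.654]
wrist_force: [3.1, 1.1, -1.0]
width: 0.0094
t 42.52 tcp [ 623.6 -224.    44.6] yaw 37.49 rp [-90.   -0.1] F [ 3.1  1.1 -1. ] w 9.4
[ 0.27 -0.53 -0.03]
```

Bar pinched (9.4 mm). First part turn: +78° anticlockwise.

```bash
python3 -m creep '[{"slide":[0,0,0],"roll":-5,"grip":1},{"slide":[0,0,0],"roll":-10,"grip":1},{"slide":[0,0,0],"roll":-15,"grip":1},{"slide":[0,0,0],"roll":-20,"grip":1},{"slide":[0,0,0],"roll":-25,"grip":1},{"slide":[0,0,0],"roll":-30,"grip":1},{"slide":[0,0,0],"roll":-35,"grip":1},{"slide":[0,0,0],"roll":-40,"grip":1},{"slide":[0,0,0],"roll":-45,"grip":1},{"slide":[0,0,0],"roll":-50,"grip":1},{"slide":[0,0,0],"roll":-55,"grip":1},{"slide":[0,0,0],"roll":-60,"grip":1},{"slide":[0,0,0],"roll":-65,"grip":1},{"slide":[0,0,0],"roll":-70,"grip":1},{"slide":[0,0,0],"roll":-75,"grip":1},{"slide":[0,0,0],"roll":-78,"grip":1},{"slide":[0,0,0],"roll":-78,"grip":1},{"slide":[0,0,0],"roll":-78,"grip":1}]'; python3 -c "
from h import *
o=state();print(o['wrist_torque'].round(2),np.degrees(o['joint_positions']).round(1))"
```

```text
time: 44.02
tool_pos: [0.6234, -0.2244, 0.0447]
ee_rot: [-1.572, 0.001, 2.014]
wrist_force: [3.3, 1.2, -0.6]
width: 0.0091
t 44.02 tcp [ 623.4 -224.4   44.7] yaw 115.41 rp [-90.1   0. ] F [ 3.3  1.2 -0.6] w 9.1
[ 0.28 -0.66  0.08] [ -24.7   23.5   74.5    0.    81.9 -140.1]
```

```bash
python3 -m creep '[{"slide":[0,0,0],"roll":0,"grip":0.7},{"slide":[0,0,0],"roll":0,"grip":0.65},{"slide":[0,0,0],"roll":0,"grip":0.6},{"slide":[0,0,0],"roll":0,"grip":0.6},{"slide":[0,-15,0],"roll":0,"grip":0.6},{"slide":[0,-45,0],"roll":0,"grip":0.6},{"slide":[0,-45,0],"roll":7,"grip":0.6},{"slide":[0,-45,0],"roll":14,"grip":0.6},{"slide":[0,-45,0],"roll":21,"grip":0.6},{"slide":[0,-45,0],"roll":28,"grip":0.6},{"slide":[0,-45,0],"roll":35,"grip":0.6},{"slide":[0,-45,0],"roll":42,"grip":0.6},{"slide":[0,-45,0],"roll":49,"grip":0.6},{"slide":[0,-45,0],"roll":56,"grip":0.6},{"slide":[0,-45,0],"roll":63,"grip":0.6},{"slide":[0,-45,0],"roll":70,"grip":0.6},{"slide":[0,-45,0],"roll":77,"grip":0.6},{"slide":[0,-45,0],"roll":84,"grip":0.6},{"slide":[0,-45,0],"roll":91,"grip":0.6},{"slide":[0,-45,0],"roll":98,"grip":0.6}]'; python3 -m creep '[{"slide":[0,0,0],"roll":7,"grip":0.6},{"slide":[0,0,0],"roll":14,"grip":0.6},{"slide":[0,0,0],"roll":21,"grip":0.6},{"slide":[0,0,0],"roll":28,"grip":0.6},{"slide":[0,0,0],"roll":35,"grip":0.6},{"slide":[0,0,0],"roll":42,"grip":0.6},{"slide":[0,0,0],"roll":49,"grip":0.6},{"slide":[0,0,0],"roll":56,"grip":0.6},{"slide":[0,0,0],"roll":63,"grip":0.6},{"slide":[0,0,0],"roll":70,"grip":0.6},{"slide":[0,0,0],"roll":77,"grip":0.6},{"slide":[0,0,0],"roll":82,"grip":0.6},{"slide":[0,0,0],"roll":82,"grip":0.6},{"slide":[0,0,0],"roll":82,"grip":0.6}]'; python3 timer.py w23.png
```

```text
time: 45.68
tool_pos: [0.6223, -0.2247, 0.0893]
ee_rot: [-1.571, 0.001, 0.298]
wrist_force: [0.4, -0.9, 0.9]
width: 0.0379
time: 46.85
tool_pos: [0.6224, -0.2246, 0.0893]
ee_rot: [-1.571, 0.0, -1.124]
wrist_force: [-0.8, 0.4, 0.4]
width: 0.0376
t 46.85 tcp [ 622.4 -224.6   89.3] yaw -64.41 rp [-90.   0.] F [-0.8  0.4  0.4] w 37.6
px (318, 218) 645 mid [ 624.9 -224.2] len 43.3 bar dir -154.4 pinch yaw 115.6 or +-180
```

View pics/w23.png

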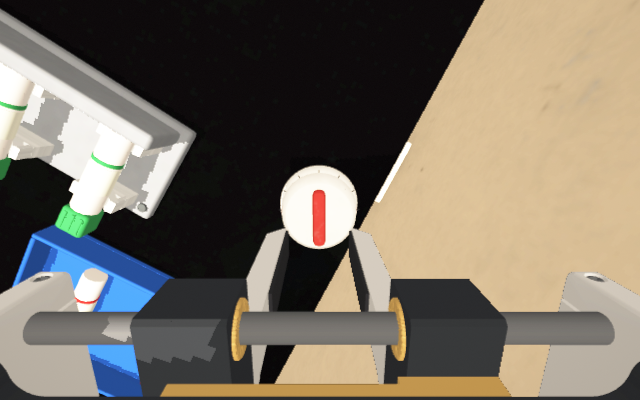

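The bar sits at pinch yaw −64.4, so the first turn held. Lower, pinch and make the second part turn.

```bash
python3 -m creep '[{"slide":[0,25,-1],"roll":0,"grip":0.6},{"slide":[0,44.5,-1],"roll":0,"grip":0.6},{"slide":[0,44.5,-1],"roll":0,"grip":0.6},{"slide":[0,44.5,-1],"roll":0,"grip":0.6},{"slide":[0,44.5,-1],"roll":0,"grip":1},{"slide":[0,44.5,-1],"roll":0,"grip":1},{"slide":[0,44.5,-1],"roll":0,"grip":1},{"slide":[0,44.5,-1],"roll":0,"grip":1},{"slide":[0,44.5,-1],"roll":0,"grip":1},{"slide":[0,44.5,-1],"roll":0,"grip":1},{"slide":[0,44.5,-1],"roll":0,"grip":1}]'; python3 -c "
from h import *
o=state();print(o['wrist_torque'].round(2))"
```

```text
time: 47.82
tool_pos: [0.622, -0.2251, 0.0453]
ee_rot: [-1.57, -0.001, -1.126]
wrist_force: [1.1, -0.3, 1.1]
width: 0.0095
t 47.82 tcp [ 622.  -225.1   45.3] yaw -64.52 rp [-90.  -0.] F [ 1.1 -0.3  1.1] w 9.5
[-0.1   0.13  0.01]
```

```bash
python3 -m creep '[{"slide":[0,0,0],"roll":0,"grip":0.8},{"slide":[0,0,0],"roll":0,"grip":0.8},{"slide":[0,0,1.8],"roll":0,"grip":0.8},{"slide":[0,0,1.8],"roll":0,"grip":0.8},{"slide":[0,0,1.8],"roll":0,"grip":1},{"slide":[0,0,1.8],"roll":0,"grip":1},{"slide":[0,0,1.8],"roll":0,"grip":1},{"slide":[0,0,1.8],"roll":0,"grip":1}]'; python3 -m creep '[{"slide":[0,0,0],"roll":-5,"grip":1},{"slide":[0,0,0],"roll":-10,"grip":1},{"slide":[0,0,0],"roll":-15,"grip":1},{"slide":[0,0,0],"roll":-20,"grip":1},{"slide":[0,0,0],"roll":-25,"grip":1},{"slide":[0,0,0],"roll":-30,"grip":1},{"slide":[0,0,0],"roll":-35,"grip":1},{"slide":[0,0,0],"roll":-40,"grip":1},{"slide":[0,0,0],"roll":-45,"grip":1},{"slide":[0,0,0],"roll":-50,"grip":1},{"slide":[0,0,0],"roll":-55,"grip":1},{"slide":[0,0,0],"roll":-60,"grip":1},{"slide":[0,0,0],"roll":-65,"grip":1},{"slide":[0,0,0],"roll":-70,"grip":1},{"slide":[0,0,0],"roll":-75,"grip":1},{"slide":[0,0,0],"roll":-80,"grip":1},{"slide":[0,0,0],"roll":-85,"grip":1},{"slide":[0,0,0],"roll":-90,"grip":1}]';  python3 -c "
from h import *
o=state();print(o['wrist_torque'].round(2))"
```

```text
time: 48.48
tool_pos: [0.6236, -0.2243, 0.0449]
ee_rot: [-1.571, -0.0, -1.126]
wrist_force: [1.1, -1.7, -1.3]
width: 0.0093
time: 49.98
tool_pos: [0.6238, -0.2244, 0.0448]
ee_rot: [-1.571, -0.001, 0.449]
wrist_force: [1.6, -0.3, -0.9]
width: 0.0093
t 49.98 tcp [ 623.8 -224.4   44.8] yaw 25.7 rp [-90.  -0.] F [ 1.6 -0.3 -0.9] w 9.3
[-0.22 -0.24 -0.03]
```

```bash
python3 -m creep '[{"slide":[0,0,0],"roll":-5,"grip":1},{"slide":[0,0,0],"roll":-10,"grip":1},{"slide":[0,0,0],"roll":-15,"grip":1},{"slide":[0,0,0],"roll":-20,"grip":1},{"slide":[0,0,0],"roll":-25,"grip":1},{"slide":[0,0,0],"roll":-30,"grip":1},{"slide":[0,0,0],"roll":-35,"grip":1},{"slide":[0,0,0],"roll":-40,"grip":1},{"slide":[0,0,0],"roll":-45,"grip":1},{"slide":[0,0,0],"roll":-50,"grip":1},{"slide":[0,0,0],"roll":-55,"grip":1},{"slide":[0,0,0],"roll":-60,"grip":1},{"slide":[0,0,0],"roll":-65,"grip":1},{"slide":[0,0,0],"roll":-70,"grip":1},{"slide":[0,0,0],"roll":-75,"grip":1},{"slide":[0,0,0],"roll":-80,"grip":1},{"slide":[0,0,0],"roll":-85,"grip":1},{"slide":[0,0,0],"roll":-89,"grip":1},{"slide":[0,0,0],"roll":-89,"grip":1}]';  python3 -c "
from h import *
o=state();print(o['wrist_torque'].round(2),np.degrees(o['joint_positions']).round(1))"
```

```text
time: 51.57
tool_pos: [0.6239, -0.2241, 0.0448]
ee_rot: [-1.572, 0.0, 1.999]
wrist_force: [2.5, 0.2, -2.1]
width: 0.0097
t 51.57 tcp [ 623.9 -224.1   44.8] yaw 114.53 rp [-90.1   0. ] F [ 2.5  0.2 -2.1] w 9.7
[-0.04 -0.33  0.01] [ -24.7   23.5   74.4    0.    82.  -139.2]
```

Total is about 257°. Regrip again from −65.5°.

```bash
python3 -m creep '[{"slide":[0,0,0],"roll":0,"grip":0.7},{"slide":[0,0,0],"roll":0,"grip":0.65},{"slide":[0,0,0],"roll":0,"grip":0.6},{"slide":[0,0,0],"roll":0,"grip":0.6},{"slide":[0,-15,0],"roll":0,"grip":0.6},{"slide":[0,-45,0],"roll":0,"grip":0.6},{"slide":[0,-45,0],"roll":7,"grip":0.6},{"slide":[0,-45,0],"roll":14,"grip":0.6},{"slide":[0,-45,0],"roll":21,"grip":0.6},{"slide":[0,-45,0],"roll":28,"grip":0.6},{"slide":[0,-45,0],"roll":35,"grip":0.6},{"slide":[0,-45,0],"roll":42,"grip":0.6},{"slide":[0,-45,0],"roll":49,"grip":0.6},{"slide":[0,-45,0],"roll":56,"grip":0.6},{"slide":[0,-45,0],"roll":63,"grip":0.6},{"slide":[0,-45,0],"roll":70,"grip":0.6},{"slide":[0,-45,0],"roll":77,"grip":0.6},{"slide":[0,-45,0],"roll":84,"grip":0.6},{"slide":[0,-45,0],"roll":91,"grip":0.6},{"slide":[0,-45,0],"roll":98,"grip":0.6}]'; python3 -m creep '[{"slide":[0,0,0],"roll":7,"grip":0.6},{"slide":[0,0,0],"roll":14,"grip":0.6},{"slide":[0,0,0],"roll":21,"grip":0.6},{"slide":[0,0,0],"roll":28,"grip":0.6},{"slide":[0,0,0],"roll":35,"grip":0.6},{"slide":[0,0,0],"roll":42,"grip":0.6},{"slide":[0,0,0],"roll":49,"grip":0.6},{"slide":[0,0,0],"roll":56,"grip":0.6},{"slide":[0,0,0],"roll":63,"grip":0.6},{"slide":[0,0,0],"roll":70,"grip":0.6},{"slide":[0,0,0],"roll":77,"grip":0.6},{"slide":[0,0,0],"roll":82,"grip":0.6},{"slide":[0,0,0],"roll":82,"grip":0.6},{"slide":[0,0,0],"roll":82,"grip":0.6}]'; python3 timer.py w24.png; python3 -c "
from h import *
go(623.6,-224.2,45)"
```

```text
time: 53.23
tool_pos: [0.6233, -0.2241, 0.09]
ee_rot: [-1.571, 0.0, 0.281]
wrist_force: [0.4, 0.8, 0.4]
width: 0.0375
time: 54.4
tool_pos: [0.6234, -0.2241, 0.09]
ee_rot: [-1.571, 0.0, -1.142]
wrist_force: [0.5, -0.2, -0.3]
width: 0.0381
t 54.4 tcp [ 623.4 -224.1   90. ] yaw -65.41 rp [-90.   0.] F [ 0.5 -0.2 -0.3] w 38.1
px (318, 218) 639 mid [ 625.3 -224. ] len 42.7 bar dir -155.4 pinch yaw 114.6 or +-180
slide [ 0.1 45.   0.2] roll 0
```

```bash
python3 -m creep '[{"slide":[0,25,0],"roll":0,"grip":0.6},{"slide":[0,45,0],"roll":0,"grip":0.6},{"slide":[0,45,0],"roll":0,"grip":0.6},{"slide":[0,45,0],"roll":0,"grip":0.6},{"slide":[0,45,0],"roll":0,"grip":1},{"slide":[0,45,0],"roll":0,"grip":1},{"slide":[0,45,0],"roll":0,"grip":1},{"slide":[0,45,0],"roll":0,"grip":1},{"slide":[0,45,0],"roll":0,"grip":1},{"slide":[0,45,0],"roll":0,"grip":1},{"slide":[0,45,0],"roll":0,"grip":1}]'; python3 -m creep '[{"slide":[0,0,0],"roll":-5,"grip":1},{"slide":[0,0,0],"roll":-10,"grip":1},{"slide":[0,0,0],"roll":-15,"grip":1},{"slide":[0,0,0],"roll":-20,"grip":1},{"slide":[0,0,0],"roll":-25,"grip":1},{"slide":[0,0,0],"roll":-30,"grip":1},{"slide":[0,0,0],"roll":-34,"grip":1},{"slide":[0,0,0],"roll":-34,"grip":1},{"slide":[0,0,0],"roll":-34,"grip":1}]';  python3 -c "
from h import *
o=state();print(o['wrist_torque'].round(3))"; python3 -m creep '[{"slide":[0,0,0],"roll":-2,"grip":1},{"slide":[0,0,0],"roll":-4,"grip":1},{"slide":[0,0,0],"roll":-6,"grip":1},{"slide":[0,0,0],"roll":-6,"grip":1}]';  python3 -c "
from h import *
o=state();print(o['wrist_torque'].round(3))"
```

```text
time: 55.37
tool_pos: [0.6236, -0.2243, 0.0453]
ee_rot: [-1.57, -0.0, -1.144]
wrist_force: [0.3, -0.3, 1.5]
width: 0.0097
time: 56.12
tool_pos: [0.6237, -0.2244, 0.0453]
ee_rot: [-1.57, -0.001, -0.553]
wrist_force: [1.5, -0.2, 1.5]
width: 0.0109
t 56.12 tcp [ 623.7 -224.4   45.3] yaw -31.7 rp [-90.  -0.] F [ 1.5 -0.2  1.5] w 10.9
[-0.131  0.121 -0.674]
time: 56.45
tool_pos: [0.6231, -0.2251, 0.0452]
ee_rot: [-1.572, -0.0, -0.447]
wrist_force: [-0.7, -1.9, 2.2]
width: 0.0124
t 56.45 tcp [ 623.1 -225.1   45.2] yaw -25.64 rp [-90.1  -0. ] F [-0.7 -1.9  2.2] w 12.4
[-0.51   0.352 -0.603]
```

The stop is reached: torque is −0.67 N·m and the bar is prising the jaws (12.4 mm). I'll unwind the gripper slowly until it sits square on the bar.

```bash
for i in 1; do python3 -m creep '[{"slide":[0,0,0],"roll":2,"grip":1},{"slide":[0,0,0],"roll":4,"grip":1},{"slide":[0,0,0],"roll":6,"grip":1},{"slide":[0,0,0],"roll":6,"grip":1}]';  python3 -c "
from h import *
o=state();print(o['wrist_torque'].round(3))"; done;  python3 -m creep '[{"slide":[0,0,0],"roll":2,"grip":1},{"slide":[0,0,0],"roll":3,"grip":1},{"slide":[0,0,0],"roll":3,"grip":1}]';  python3 -c "
from h import *
o=state();print(o['wrist_torque'].round(3))"
```

```text
time: 56.78
tool_pos: [0.6231, -0.2251, 0.0452]
ee_rot: [-1.572, -0.0, -0.553]
wrist_force: [-1.9, -1.8, 2.2]
width: 0.0107
t 56.78 tcp [ 623.1 -225.1   45.2] yaw -31.67 rp [-90.1  -0. ] F [-1.9 -1.8  2.2] w 10.7
[-0.56   0.407 -0.28 ]
time: 57.03
tool_pos: [0.6231, -0.2251, 0.0452]
ee_rot: [-1.572, -0.0, -0.603]
wrist_force: [-3.2, -3.2, 2.7]
width: 0.0102
t 57.03 tcp [ 623.1 -225.1   45.2] yaw -34.55 rp [-90.1  -0. ] F [-3.2 -3.2  2.7] w 10.2
[-0.805  0.623 -0.152]
```

```bash
python3 -m creep '[{"slide":[0,0,0],"roll":0,"grip":0.75},{"slide":[0,0,0],"roll":0,"grip":0.6},{"slide":[0,0,0],"roll":0,"grip":0.6},{"slide":[0,0,0],"roll":0,"grip":0.6},{"slide":[0,-15,0],"roll":0,"grip":0.6},{"slide":[0,-45,0],"roll":0,"grip":0.6},{"slide":[0,-45,0],"roll":0,"grip":0.6},{"slide":[0,-45,0],"roll":0,"grip":0.6}]'; python3 timer.py w25.png;python3 -c "
from h import *
go(623.6,-224.2,45)"
```

```text
time: 57.7
tool_pos: [0.6251, -0.2244, 0.0925]
ee_rot: [-1.569, -0.005, -0.602]
wrist_force: [0.5, 0.0, -0.1]
width: 0.0376
t 57.7 tcp [ 625.1 -224.4   92.5] yaw -34.49 rp [-89.9  -0.3] F [ 0.5  0.  -0.1] w 37.6
px (316, 219) 630 mid [ 624.7 -223.6] len 43.1 bar dir -131.3 pinch yaw 138.7 or +-180
slide [-0.2 45.5 -0.4] roll 0
```

View pics/w25.png

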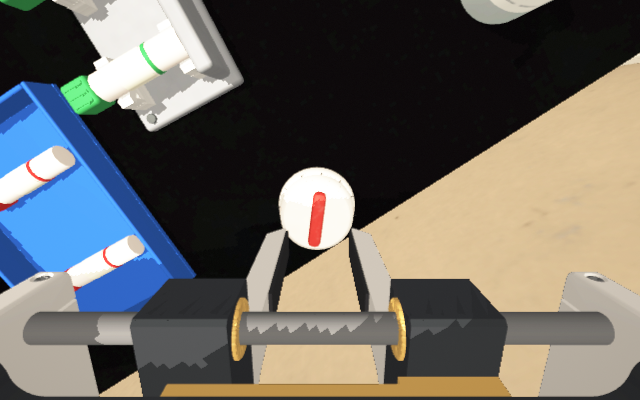

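The bar is now at pinch −41.3°, 281° from where it started, so the timer was probably already part wound. I'll regrip square and check gently that this is the stop.

```bash
python3 -m creep '[{"slide":[-0.2,20,-0.4],"roll":6.8,"grip":0.6},{"slide":[-0.2,45,-0.4],"roll":6.8,"grip":0.6},{"slide":[-0.2,47,-0.4],"roll":6.8,"grip":0.6},{"slide":[-0.2,47,-0.4],"roll":6.8,"grip":0.6},{"slide":[-0.2,47,-0.4],"roll":6.8,"grip":1},{"slide":[-0.2,47,-0.4],"roll":6.8,"grip":1},{"slide":[-0.2,47,-0.4],"roll":6.8,"grip":1},{"slide":[-0.2,47,-0.4],"roll":6.8,"grip":1},{"slide":[-0.2,47,-0.4],"roll":6.8,"grip":1},{"slide":[-0.2,47,-0.4],"roll":6.8,"grip":1}]'; S='from h import *
o=state();print(o["wrist_torque"].round(3))'; python3 -c "$S"; python3 -m creep '[{"slide":[0,0,0],"roll":-1,"grip":1},{"slide":[0,0,0],"roll":-1.5,"grip":1},{"slide":[0,0,0],"roll":-1.5,"grip":1}]'; python3 -c "$S";  python3 -m creep '[{"slide":[0,0,0],"roll":-1,"grip":1},{"slide":[0,0,0],"roll":-1.5,"grip":1},{"slide":[0,0,0],"roll":-1.5,"grip":1}]'; python3 -c "$S"
```

```text
time: 58.58
tool_pos: [0.6233, -0.2247, 0.0423]
ee_rot: [-1.571, -0.001, -0.721]
wrist_force: [2.2, -2.7, -2.3]
width: 0.0095
t 58.58 tcp [ 623.3 -224.7   42.3] yaw -41.33 rp [-90.  -0.] F [ 2.2 -2.7 -2.3] w 9.5
[-0.447 -0.347 -0.007]
time: 58.83
tool_pos: [0.6233, -0.2247, 0.0423]
ee_rot: [-1.571, -0.001, -0.695]
wrist_force: [4.3, -3.3, -5.6]
width: 0.0098
t 58.83 tcp [ 623.3 -224.7   42.3] yaw -39.83 rp [-90.  -0.] F [ 4.3 -3.3 -5.6] w 9.8
[-0.538 -0.582 -0.208]
time: 59.08
tool_pos: [0.6233, -0.2247, 0.0423]
ee_rot: [-1.571, -0.0, -0.669]
wrist_force: [3.8, -3.2, -6.7]
width: 0.0095
t 59.08 tcp [ 623.3 -224.7   42.3] yaw -38.32 rp [-90.  -0.] F [ 3.8 -3.2 -6.7] w 9.5
[-0.605 -0.741 -0.394]
```

Torque rises straight away (−0.21, then −0.39 N·m in 3°, against about 0.08 to wind), so this is the stop. Ease off 2°, open, lift and look.

```bash
python3 -m creep '[{"slide":[0,-1,0],"roll":1,"grip":1},{"slide":[0,-1,0],"roll":2,"grip":1},{"slide":[0,-1,0],"roll":2,"grip":0.8},{"slide":[0,-1,0],"roll":2,"grip":0.6},{"slide":[0,-1,0],"roll":2,"grip":0.6},{"slide":[0,-1,0],"roll":2,"grip":0.6},{"slide":[0,-1,0],"roll":2,"grip":0.6},{"slide":[0,-20,0],"roll":2,"grip":0.6},{"slide":[0,-48,0],"roll":2,"grip":0.6},{"slide":[0,-48,0],"roll":2,"grip":0.6},{"slide":[0,-48,0],"roll":2,"grip":0.6}]'; python3 timer.py w26.png; python3 -c "
from h import *
go(500,60,240,82)"
```

```text
time: 60.0
tool_pos: [0.6245, -0.2249, 0.0939]
ee_rot: [-1.569, -0.005, -0.703]
wrist_force: [0.3, 0.3, -0.4]
width: 0.0378
t 60.0 tcp [ 624.5 -224.9   93.9] yaw -40.31 rp [-89.9  -0.3] F [ 0.3  0.3 -0.4] w 37.8
px (317, 217) 627 mid [ 625.1 -223.8] len 43.4 bar dir -130.3 pinch yaw 139.7 or +-180
px (14, 235) 210 mid [437.8 -83.1] len 20.7 bar dir 139.6 pinch yaw 49.6 or +-180
px (82, 304) 155 mid [ 429.3 -155.2] len 17.0 bar dir -96.5 pinch yaw 173.5 or +-180
slide [-278.1 -148.2  137.1] roll -122.3
```

Wound to the stop. Now move clear and take a last look at everything.

```bash
python3 -m creep '[{"slide":[0,-40,0],"roll":0,"grip":0.6},{"slide":[0,-80,0],"roll":0,"grip":0.6},{"slide":[0,-120,0],"roll":-7,"grip":0.6},{"slide":[-28,-130,14],"roll":-14,"grip":0.6},{"slide":[-56,-130,28],"roll":-21,"grip":0.6},{"slide":[-84,-130,42],"roll":-28,"grip":0.6},{"slide":[-112,-130,56],"roll":-35,"grip":0.6},{"slide":[-140,-130,70],"roll":-42,"grip":0.6},{"slide":[-168,-130,84],"roll":-49,"grip":0.6},{"slide":[-196,-130,98],"roll":-56,"grip":0.6},{"slide":[-224,-130,112],"roll":-63,"grip":0.6},{"slide":[-252,-130,126],"roll":-70,"grip":0.6},{"slide":[-278,-130,137],"roll":-77,"grip":0.6},{"slide":[-278,-130,137],"roll":-84,"grip":0.6},{"slide":[-278,-130,137],"roll":-91,"grip":0.6},{"slide":[-278,-130,137],"roll":-98,"grip":0.6},{"slide":[-278,-130,137],"roll":-105,"grip":0.6},{"slide":[-278,-130,137],"roll":-112,"grip":0.6},{"slide":[-278,-130,137],"roll":-119,"grip":0.6},{"slide":[-278,-130,137],"roll":-122,"grip":0.6}]'; python3 -c "
from h import *
state(); go(610,8,200,82)"
```

```text
time: 61.72
tool_pos: [0.4989, 0.06, 0.219]
ee_rot: [-1.567, 0.0, 1.431]
wrist_force: [0.4, 0.7, 0.7]
width: 0.0374
t 61.72 tcp [498.9  60.  219. ] yaw 81.97 rp [-89.8   0. ] F [0.4 0.7 0.7] w 37.4
slide [ -35.9   19.  -117.3] roll -0.0
```

```bash
python3 -m creep '[{"slide":[-12,5,-40],"roll":0,"grip":0.6},{"slide":[-24,15,-78],"roll":0,"grip":0.6},{"slide":[-36,19,-117],"roll":0,"grip":0.6},{"slide":[-36,19,-117],"roll":0,"grip":0.6},{"slide":[-36,19,-117],"roll":0,"grip":0.6}]'; python3 - <<'E'
from h import *
state(); ci=camera_info("wrist"); im=snapshot("wrist"); cv2.imwrite("pics/w27.png",im[:,:,::-1])
ax=np.array([np.cos(np.radians(-8)),np.sin(np.radians(-8))])
for b in blobs(mask(im,"green"),200): w=ray(ci,*b[0],.055)*1000; print(b[0].round(),w.round(1), "along,lat",(w@ax).round(1), (w@[-ax[1],ax[0]]).round(1))
E
python3 timer.py w28.png
```

```text
time: 62.13
tool_pos: [0.61, 0.0065, 0.1966]
ee_rot: [-1.562, 0.0, 1.424]
wrist_force: [-0.1, -0.1, -0.2]
width: 0.0374
t 62.13 tcp [610.    6.5 196.6] yaw 81.58 rp [-89.5   0. ] F [-0.1 -0.1 -0.2] w 37.4
[318. 136.] [554.2  13.9] along,lat 546.8 90.9
[389. 136.] [564.   86.3] along,lat 546.5 164.0
[246. 137.] [544.4 -58.6] along,lat 547.2 17.8
t 62.18 tcp [609.5   7.3 198.9] yaw 81.64 rp [-89.7  -0. ] F [-0.5 -0.1  0.3] w 37.3
px (119, 228) 346 mid [ 622.9 -221.9] len 42.8 bar dir -130.6 pinch yaw 139.4 or +-180
px (507, 240) 378 mid [701.2 211.9] len 31.4 bar dir 76.2 pinch yaw -13.8 or +-180
px (539, 367) 138 mid [885. 254.] len 23.3 bar dir 37.0 pinch yaw -53.0 or +-180
```

View pics/w27.png

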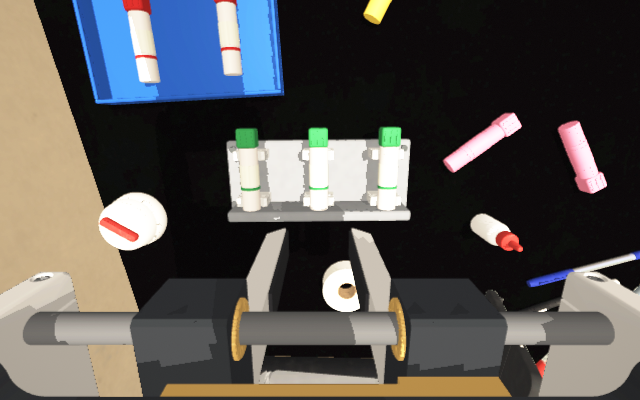

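The last look shows both used cartridges in the tray at (142,45) and (230,40). All three green caps are seated, at (247,137), (318,137) and (390,137). The dial is still at its stop (119,228), and the bottle and roll haven't moved.

```bash
python3 -c "
from bench import ticket
print(ticket.close_job())"
```

```text
the job is handed in; nothing more can be done
None
```

The job is done and handed in at about 62 s of the 210 s allowed. No verdict was reported.

- **Used cartridges:** the two red-capped ones, from channels 1 and 3, now lie in the blue tray.
- **Fresh cartridges:** one green-capped cartridge lies in each of the three channels, caps outwards. A nudge of about 15 N on each cap moved none of them. In the last picture the caps line up within 0.7 mm along the channels.
- **Timer:** I wound it after all three were in place, in three part turns of 78°, 179° and about 24°. The last picture shows the bar still at the stop angle.

Some things did not go as planned or did not quite agree:
- **Front saddle:** on the first insertion the fingertips came down on the front saddle at about 9 N. I lifted and went in deeper.
- **Timer overshoot:** I first turned past the stop, which twisted the jaws on the bar at up to 0.67 N·m. I then regripped square, and torque rose immediately, confirming the stop.
- **Timer angle:** I measured about 282° of winding, not the full 300°. I take this to mean the dial started about 18° wound.

The bottle and label roll were not touched. I noticed no grip slackening, and no cartridge appeared to have been knocked aside.

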